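# Draw the combustion boat out of the muffle furnace with the draw hook

## Task

The furnace has cooled down and its ceramic boat stands at the back of the chamber, where no hand fits. Take the draw hook, reach in under the raised door, hook the boat and draw it right out onto the loading shelf before the mouth, and lay the hook back down on the bench; then pick the boat up, stand it upright and gently in the middle of the round perforated cooling plate, and swing the furnace door fully shut. Do not touch the boat with the gripper before it is out on the shelf, do not tip or drop it, and leave the timer, the tape roll and the tweezers where they are.

Things in the scene. Friction and masses are not known exactly. Their poses are not given: they have to be found in the camera images.
- furnace: Small white muffle furnace, aluminium front, beige lining, fixed; 190 deep (x), 170 wide (y), 236 mm high. Origin: centre of its underside, on the bench. Own z is up; the front looks along its own -x and is the plane x = -95 mm. Its mouth is 76 mm wide (y -38 to 38), from the flat hearth at z = 70 mm up to z = 145 mm; the chamber ends at x = 70 mm.
- shelf_mid (a point): Centre of the top of the flat beige loading shelf before the mouth, 70 mm above the bench, level with the hearth, no rim. It is 140 mm long (from the furnace's front face outward, along the furnace's own x) and 90 mm wide; struts under it slope back to the furnace. Same axes as the furnace.
- door (a joint): Flap door hinged over the mouth: 0 = shut (hanging upright before the mouth), about 1.8 rad = raised, a little above level over the shelf. Hinge axis along the furnace's y, at furnace x = -103, z = 161 mm. Flap 92 mm wide, 6 mm thick, reaching 88 mm from the hinge: raised, it roofs over the shelf's inner 90 mm. Stiff hinge: stays where left, swings at about 3 N at its bar.
- door_bar (a point): Centre of the black grip bar on the flap's outer face: 11 mm thick, 68 mm long along the furnace's y, 77 mm from the hinge and standing 17 mm off the flap's back plane, outward (in front of the flap when shut, on top when raised). Its axes turn with the flap; own -x points out of the outer face.
- boat_mid (a point): Centre of the white ceramic boat, an open tray 72 long (own x), 36 wide (own y), 20 mm high (own z, up); walls and floor 3 mm, 40 to 75 g. At first it stands on the hearth inside the chamber, its length roughly along the furnace's x. It slides easily.
- hook_grip (a point): Draw hook, point in its dark wooden handle, 12 mm above the bench as it lies. Own x points to the tip, z up. The handle is 16 wide, 22 mm high, from x = -30 to 68 mm. On from it a 6 mm rod, its centre 8.5 mm higher than this point, runs to x = 168 mm and turns straight down there; the tip is 12 wide, 6 mm thick and ends 12 mm lower than this point. 75 g.
- hook_tip (a point): Lowest point of the hook's down-turned tip: 168 mm ahead of the grip point, 12 mm below it. Same axes as the grip point.
- plate: Round white perforated porcelain cooling plate, fixed, 130 mm across; origin at its centre on the bench, its flat top 18 mm above the bench.
- timer_mid (a point): White bench timer, 62 x 68 x 18 mm, a bystander; its centre.
- tape_mid (a point): Green tape roll, 62 mm across, 19 mm high, a bystander; its centre.
- tweezers_mid (a point): Fine white tweezers, 129 mm long, 8 mm high, near the bench's front edge, a bystander; their centre.

How it is judged:
By the outcome, as a careful person would: the job done as asked, in the order asked, and still so for the second after the job is handed in, with the robot touching nothing.
It also fails if it takes over 67 s, if anything falls off the work surface, if the arm or the gripper's body presses on something with over 40 N, if the wrist force passes 120 N, or if a joint passes its speed limit or range.

## Robot

A 6-joint arm with a two-finger parallel gripper is mounted at the origin on a cart in front of the work surface, level with it; the furniture and walls round the work are solid. World frame = base frame: x ahead of the robot, y to its left, z up, the work surface at z = 0. Lengths are in m, angles in rad, forces in N, time in s.
With the tool pointing down it reaches from about 0.4 to 0.825 m from the base axis. Payload 7 kg.
Tool frame: the origin (TCP) lies midway between the tips of the shut fingers; the grasp point (between the pads) lies 19 mm behind it; z points along the fingers, y is the line along which they close (so a half turn about z gives the same grasp; the last joint's range is limited). The gripper opens to 88 mm and grips with 3 to 60 N. Pads are 19 mm wide; open, the fingers measure 130 mm over their backs; the gripper's body (78 mm by 193 mm) begins 47 mm behind the grasp point.
Start: joints at [-0.955, 0.359, 0.012, 0, -1.224, -0.288], TCP at [0.217, -0.639, 0.227] pointing down, gripper open.
Joint ranges: [-3.07, 3.07], [-1.43, 2.12], [-1.02, 1.25], [-3.03, 1.67], [-3.05, -0], [-3.03, 3.03]. Speed limits (rad/s): [2.39, 2.39, 3.01, 3.14, 3.14, 3.14].

## Interface

Orientations are given as [roll, pitch, yaw] about the fixed x, y, z axes, in that order (R = Rz(yaw) Ry(pitch) Rx(roll)).
In Python, from station import telemetry, eyes, ticket, recognise, trace gives the robot as it stands. The module is installed in compiled form; this text tells all that it offers.
- The arm moves only by the tool servo_tool, never from a script. Its argument "series" is a list that holds one entry, the list of rows, each a list of 4 numbers: the shift along the tool's x, y, z in mm, then the turn about the tool's z in rad. In form: [[[x, y, z, roll], ...]]. A call has exactly 10 rows; each row shifts and turns the commanded pose from where the row before left it, along the tool's axes as they then stand; what a row does not reach is not made up. A row lasts 1/12 s, in which the tool goes at most 41.7 mm and 7.16 degrees, less where a joint would pass 70% of its speed; a pose out of reach is approached as far as the arm can. A call is refused whole if a number of a shift passes 41.7 or a number of a turn 0.125, either way. A call with a gripper value outside its range is refused whole. "claw" is the gripper's target within -1 to 1 (shut at 1, half-way at 0, fully open at -1), set as the call begins (left out, the last holds). The fingers move at their own pace and stop on an object; "grip_force" is the grip in N (left out, the last holds). Time passes only in rows, so rows that do not move let the fingers close, or fill a call up. It gives the time, the measured TCP pose, the force, the opening and the grip force at its end, in the units of the state.
- telemetry.get_state(): the state, without advancing time (a new reading comes with each control period).
- eyes.grab_frame(name): name is "scene" or "side" or "wrist"; returns the picture (400x640x3 uint8, red, green, blue); there is no depth.
- eyes.calibration(name): a dict with "mtx" (3x3 intrinsics, pixels), "rvec" (rotation vector, rad) and "tvec" (3), from world to camera coordinates, as OpenCV has them. Camera axes: x right, y down, z forward; pixel columns grow to the right and rows downward; lengths in m; the calibration is good to about 2 mm. The wrist camera is an equidistant fisheye: a pixel r from the principal point sees the ray r / f radians off the axis. A picture is of the moment at which its call begins: read the wrist's pose just before it. calibration takes no time and is no camera call; for the wrist camera it gives the pose at the moment of the call.
- ticket.job_done(): hands the job in; it is judged then, once.
Trained networks look in the newest picture that a camera, given by its name, has taken for a name from the list of things; names that differ only in an ending like _2 or _b are one class to them, and where a whole thing is asked for, a point or a joint stands for the part that bears it (a point fixed in the world has none). Each returns a list of dicts, best first, with "conf" (0 to 1); they miss things now and then, are a little off and sometimes report something else, mostly with a low value. They report only what shows in the picture. A call takes as long as a camera call.
- recognise(camera, name): "position" ([x, y, z] in m, in world coordinates, good to about 4 mm: the middle of the surface that is visible of it).
- trace(camera, name): "mask" (400x640 bool, what is visible of it).
The state is a dict: "t": time; "q": joint angles; "qd": joint speeds; "joint_efforts": joint torques, N m; "eef_pos": TCP position; "ee_rot": TCP orientation; "force": force on the tool from outside, world axes, zero at the start; "moment": the same for the moment, N m; "width": finger opening in m; "gripper_force": force on a finger pad.
Only numpy, scipy, OpenCV 4.12 (cv2) and the standard library are available. Lean on these libraries where they do the work, as an engineer would, in place of code of your own. Each camera call takes 0.05 s, during which the arm holds its last target. There are 200 camera calls.

## Working session

There is one attempt and no reset: what is moved stays moved. The work goes in short steps, Python scripts to look and compute and a tool call to move; the robot and the scene stay as the last step left them, time stands still between calls to the robot, and variables do not carry over. Pictures are saved under pics/ and viewed, at most 10 in all, crops included, and the job is handed in when it is done.

Besides the shell and the picture viewer there is one more tool, called after ">>>" by a JSON object that holds its "op" and its "data". servo_tool: Moves the arm, as the interface text tells. Its arguments: {"type":"object","properties":{"series":{"type":"array"},"claw":{"type":"number"},"grip_force":{"type":"number"}},"required":["series"]}

```bash
mkdir -p pics
cat > h.py <<'E'
import numpy as np, cv2
from station import telemetry, eyes, ticket, recognise, trace
def cal(n):
    c=eyes.calibration(n); R=cv2.Rodrigues(np.array(c["rvec"],float))[0]
    return np.array(c["mtx"],float),R,np.array(c["tvec"],float).ravel()
def onz(n,px,z):
    K,R,t=cal(n); px=np.atleast_2d(np.array(px,float)); d=(np.c_[px,np.ones(len(px))]@np.linalg.inv(K).T)@R; o=-R.T@t
    return o+d*((z-o[2])/d[:,2])[:,None]
def proj(n,P):
    K,R,t=cal(n); p=np.atleast_2d(P)@R.T+t; p=p@K.T; return p[:,:2]/p[:,2:]
def save(n,f,im=None):
    im=eyes.grab_frame(n) if im is None else im
    cv2.imwrite("pics/"+f,im[:,:,::-1]); return im
def st():
    s=telemetry.get_state(); print("t",round(s["t"],2),"p",np.round(s["eef_pos"],4),"r",np.round(s["ee_rot"],3),"F",np.round(s["force"],1),"w",round(s["width"],4),"q",np.round(s["q"],3)); return s
E
python3 - <<'E'
from h import *
st()
a=save("scene","a.png"); 
for n in ["furnace","shelf_mid","door_bar","boat_mid","hook_grip","hook_tip","plate","timer_mid","tape_mid","tweezers_mid"]:
    r=recognise("scene",n); print(n,[(np.round(d["position"],3),round(d["conf"],2)) for d in r[:2]])
b=save("side","b.png")
for n in ["furnace","shelf_mid","door_bar","boat_mid","hook_grip","hook_tip","plate"]:
    r=recognise("side",n); print(n,[(np.round(d["position"],3),round(d["conf"],2)) for d in r[:2]])
for n in("scene","side"):
    K,R,t=cal(n); print(n,-R.T@t)
E
```

```text
t 0.0 p [ 0.2171 -0.6386  0.2256] r [ 3.14  -0.    -2.814] F [ 0.4 -0.5  0.2] w 0.0878 q [-0.955  0.359  0.011 -0.    -1.224 -0.288]
furnace [(array([0.475, 0.118, 0.171]), 0.7)]
shelf_mid [(array([0.473, 0.123, 0.168]), 0.82)]
door_bar [(array([0.513, 0.018, 0.182]), 0.74)]
boat_mid [(array([ 0.611, -0.066,  0.018]), 0.4)]
hook_grip [(array([ 0.393, -0.275,  0.024]), 0.63)]
hook_tip [(array([ 0.389, -0.277,  0.024]), 0.7)]
plate [(array([ 0.558, -0.242,  0.021]), 0.83)]
timer_mid [(array([ 0.613, -0.064,  0.018]), 0.91)]
tape_mid [(array([ 0.61 , -0.338,  0.021]), 0.61)]
tweezers_mid [(array([ 0.61 , -0.066,  0.017]), 0.64), (array([0.38 , 0.216, 0.004]), 0.44)]
furnace [(array([0.527, 0.09 , 0.172]), 0.95)]
shelf_mid [(array([0.519, 0.093, 0.172]), 0.78)]
door_bar [(array([ 0.622, -0.073,  0.017]), 0.67), (array([0.52 , 0.004, 0.184]), 0.64)]
boat_mid []
hook_grip [(array([ 0.396, -0.282,  0.024]), 0.65)]
hook_tip [(array([ 0.397, -0.281,  0.021]), 0.91)]
plate [(array([ 0.564, -0.246,  0.021]), 0.81)]
scene [-0.23604654 -0.63666937  0.78170312]
side [ 0.56609563 -1.09857008  0.62267552]
```

View pics/a.png

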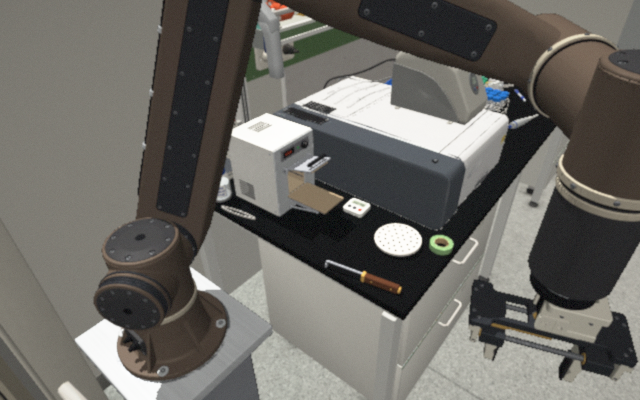

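View pics/b.png

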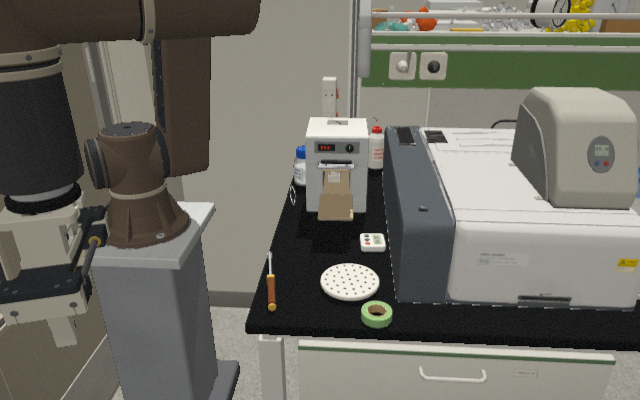

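The scene picture shows the furnace (270,165) with its shelf (315,195), the plate (398,240), the tape, the timer (356,207) and the hook (363,277). In the side picture the furnace mouth faces the camera at (336,180), and the hook lies at (271,285) with its tip pointing to +y. Next I need precise corner points.

Run:
```python
from h import *
a=cv2.imread("pics/a.png"); b=cv2.imread("pics/b.png")
A=cv2.resize(a[105:225,220:350],None,fx=4.6,fy=4.6,interpolation=cv2.INTER_CUBIC)
B=cv2.resize(b[110:230,295:380],None,fx=4.6,fy=4.6,interpolation=cv2.INTER_CUBIC)
A=A[:,:400+10*0+198] 
im=np.hstack([A,B]); s=800/im.shape[1]; im=cv2.resize(im,None,fx=s,fy=s); print(im.shape, 4.6*s, A.shape[1]*s)
cv2.imwrite("pics/c.png",im)
eyes.grab_frame("scene");
M=trace("scene","hook_grip")[0]["mask"]; P=trace("scene","plate")[0]["mask"]
eyes.grab_frame("side"); M2=trace("side","hook_grip")[0]["mask"];P2=trace("side","plate")[0]["mask"]
for n,m,p in(("scene",M,P),("side",M2,P2)):
    ys,xs=np.nonzero(m); X=onz(n,np.c_[xs,ys],0.02)[:,:2]; c=X.mean(0); u=np.linalg.svd(X-c,full_matrices=False)[2][0]; u*=np.sign(u[1]); s=(X-c)@u
    print(n,"hook c",c,"yaw",np.degrees(np.arctan2(u[1],u[0])),"ends",c+u*s.min(),c+u*s.max(),len(xs))
    ys,xs=np.nonzero(p); X=onz(n,np.c_[xs,ys],0.018)[:,:2]; print("plate",(X.max(0)+X.min(0))/2,np.ptp(X,axis=0),X.mean(0))
```

```text
(447, 800, 3) 3.720930232558139 483.72093023255815
scene hook c [ 0.38807491 -0.27011641] yaw 98.6609571294978 ends [ 0.39885339 -0.34087652] [ 0.36806045 -0.13872257] 541
plate [ 0.55885023 -0.23937744] [0.13263692 0.12762976] [ 0.55644218 -0.24105196]
side hook c [ 0.39551495 -0.26715368] yaw 101.36823175097176 ends [ 0.41344712 -0.35634253] [ 0.37016415 -0.14106692] 387
plate [ 0.5659778  -0.24307342] [0.1255593  0.13216658] [ 0.56623422 -0.24772364]
```

View pics/c.png

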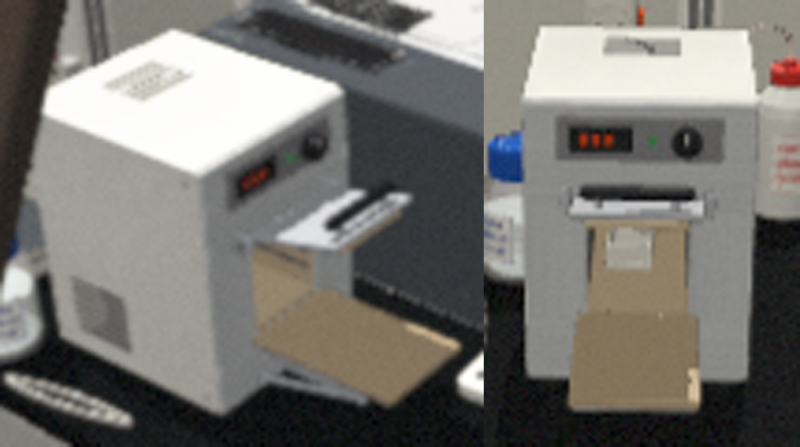

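The crop shows the furnace top corners and shelf corners clearly, the raised door with its bar at (345,207), and the boat at (630,248) inside the mouth, left of centre. Now I fit the furnace pose.

Run:
```python
from h import *
from scipy.optimize import least_squares
k=3.7209
S=lambda x,y:(220+x/k,105+y/k); D=lambda x,y:(295+(x-483.7)/k,110+y/k)
L=[("scene",S(200,178),(-95,85,236)),("scene",S(345,88),(-95,-85,236)),("scene",S(45,103),(95,85,236)),("scene",S(175,30),(95,-85,236)),
("scene",S(461,344),(-235,-45,70)),("scene",S(388,400),(-235,45,70)),
("side",D(524,101),(-95,85,236)),("side",D(757,101),(-95,-85,236)),("side",D(540,27),(95,85,236)),("side",D(749,27),(95,-85,236)),
("side",D(571,405),(-235,45,70)),("side",D(699,403),(-235,-45,70))]
def res(p,sel=L):
    c,s=np.cos(p[2]),np.sin(p[2]); out=[]
    for n,px,m in sel:
        m=np.array(m)/1000; w=[p[0]+c*m[0]-s*m[1],p[1]+s*m[0]+c*m[1],m[2]]
        out+=list(proj(n,w)[0]-px)
    return np.array(out)
for sel in (L,L[:6],L[6:]):
    r=least_squares(lambda p:res(p,sel),[0.49,0.15,1.57],loss="soft_l1"); print(r.x,np.degrees(r.x[2])); print(np.round(res(r.x,sel).reshape(-1,2),1).tolist())
p=least_squares(res,[0.49,0.15,1.57]).x
c,s=np.cos(p[2]),np.sin(p[2])
for z in (.07,.09):
  for nm,q in (("lt",(609,230)),("rt",(650,230)),("lb",(608,268)),("rb",(650,268))):
    w=onz("side",[D(*q)],z)[0]; d=w[:2]-p[:2]; print(z,nm,w,"furn",np.round([c*d[0]+s*d[1],-s*d[0]+c*d[1]],4))
```

```text
[0.51864831 0.18319517 1.59254428] 91.24606609164182
[[0.9, -2.0], [1.8, -0.9], [-5.6, -1.0], [0.5, -1.2], [1.0, -0.6], [1.9, -0.6], [-1.7, -0.9], [0.2, 0.0], [-0.8, -0.7], [-0.3, 0.1], [-1.9, -1.9], [-0.6, -0.6]]
[0.51380817 0.18211668 1.5879635 ] 90.98360655626432
[[-0.4, -1.1], [1.0, -0.1], [-6.6, -0.3], [-0.2, -0.6], [0.1, 0.5], [0.8, 0.6]]
[0.52061353 0.17873603 1.59916012] 91.62512592465336
[[-0.9, -0.3], [1.3, 0.5], [-0.5, -0.2], [0.2, 0.4], [-0.7, -1.0], [0.8, 0.2]]
0.07 lt [0.4922548  0.24816456 0.07      ] furn [0.0665 0.0262]
0.07 rt [0.52628266 0.25049365 0.07      ] furn [ 0.0682 -0.0079]
0.07 lb [0.49596693 0.1690886  0.07      ] furn [-0.0127  0.0239]
0.07 rb [0.5291116  0.17135023 0.07      ] furn [-0.011  -0.0092]
0.09 lt [0.49492692 0.19942946 0.09      ] furn [0.0177 0.0244]
0.09 rt [0.52772339 0.20167427 0.09      ] furn [ 0.0193 -0.0084]
0.09 lb [0.49850472 0.12321508 0.09      ] furn [-0.0586  0.0223]
0.09 rb [0.53044996 0.12539487 0.09      ] furn [-0.057  -0.0097]
```

Run:
```python
from h import *
f=np.mean([eyes.grab_frame("side").astype(float) for _ in range(8)],0)
m=trace("side","boat_mid"); print([(d["conf"],np.argwhere(d["mask"]).mean(0),d["mask"].sum()) for d in m[:3]])
c=f[160:225,312:362]; c=np.clip((c-c.min())/(c.max()-c.min())*255,0,255).astype(np.uint8)
big=cv2.resize(c,None,fx=9,fy=9,interpolation=cv2.INTER_CUBIC)
p=np.array([.5195,.180,1.597]);co,s=np.cos(p[2]),np.sin(p[2])
w=lambda m:[p[0]+co*m[0]-s*m[1],p[1]+s*m[0]+co*m[1],m[2]]
out=[]
for cx in (-.02,.024):
    b=big.copy()
    for z in(.07,.09):
        P=[w((cx+i*.036,.008+j*.018,z)) for i,j in((-1,-1),(-1,1),(1,1),(1,-1))]
        q=((proj("side",P)-[312,160]+.5)*9).astype(np.int32); cv2.polylines(b,[q],True,(255,0,0) if z>.08 else (0,0,255),1)
    out.append(b[:,60:410])
save("side","d.png",cv2.resize(np.hstack([big[:,60:410]]+out),(790,440)))
```

```text
[(0.58, array([164.81337047, 335.90529248]), np.int64(359)), (0.52, array([176.18699187, 333.47154472]), np.int64(123))]
```

View pics/d.png

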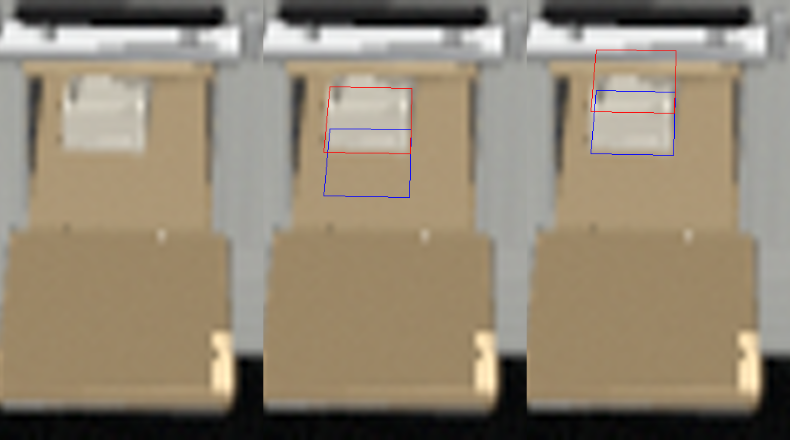

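The boat matches the deeper hypothesis: its front is at about furnace x = -12 mm and its y about +8 mm. That is deep for a vertical gripper, because the raised flap blocks the body. I'll write a row planner and look at the hook and furnace with the wrist camera.

```bash
cat >> h.py <<'E'
import json
from scipy.spatial.transform import Rotation as Ro
def plan(*wps, start=None, n=10):
    """wps: (x,y,z,yaw_deg,rows); prints rows padded to multiples of 10"""
    if start is None:
        s=telemetry.get_state(); e=Ro.from_euler("xyz",s["ee_rot"]).as_matrix(); start=(*s["eef_pos"],np.degrees(np.arctan2(e[1,0],e[0,0])))
    p=np.array(start[:3],float); yaw=np.radians(start[3]); rows=[]
    for x,y,z,yd,k in wps:
        d=np.array([x,y,z])-p; dy=(np.radians(yd)-yaw+np.pi)%(2*np.pi)-np.pi
        p0=p.copy(); y0=yaw
        for i in range(1,k+1):
            g=p0+d*i/k-p; c,s_=np.cos(yaw),np.sin(yaw)
            r=[round(v,1)for v in 1000*np.array([c*g[0]+s_*g[1],s_*g[0]-c*g[1],-g[2]])]+[round(-dy/k,4)]
            m=np.array(r[:3])/1000; p=p+[c*m[0]+s_*m[1],s_*m[0]-c*m[1],-m[2]]; yaw-=r[3]; rows.append(r)
    while len(rows)%n: rows.append([0,0,0,0])
    bad=[r for r in rows if np.linalg.norm(r[:3])>41.7 or abs(r[3])>.125]
    for i in range(0,len(rows),n): print(json.dumps([rows[i:i+n]]).replace(" ",""))
    print("end",np.round(p,4),round(np.degrees(yaw),2),"BAD"if bad else"")
def wray(px):
    K,R,t=cal("wrist"); px=np.atleast_2d(px).astype(float)
    v=(px-K[:2,2])/[K[0,0],K[1,1]]; r=np.linalg.norm(v,axis=1,keepdims=True)
    d=np.c_[np.sinc(r/np.pi)*v,np.cos(r)]; return -R.T@t, d@R
def wz(px,z):
    o,d=wray(px); return o+d*((z-o[2])/d[:,2])[:,None]
def wproj(P):
    K,R,t=cal("wrist"); p=np.atleast_2d(P)@R.T+t; rr=np.linalg.norm(p[:,:2],axis=1,keepdims=True); th=np.arctan2(rr,p[:,2:])
    return p[:,:2]/np.maximum(rr,1e-9)*th*[K[0,0],K[1,1]]+K[:2,2]
E
python3 -c "
from h import *
plan((.42,-.30,.20,-84,11),(.42,-.29,.20,-84,1))
plan((.405,-.305,.19,-90,10))"
```

```text
[[[-27.4,23.2,2.4,-0.1225],[-30.0,19.8,2.4,-0.1225],[-32.2,15.9,2.4,-0.1225],[-33.9,11.9,2.5,-0.1225],[-35.1,7.6,2.4,-0.1225],[-35.7,3.3,2.4,-0.1225],[-35.9,-1.1,2.4,-0.1225],[-35.5,-5.5,2.4,-0.1225],[-34.6,-9.8,2.4,-0.1225],[-33.1,-13.9,2.5,-0.1225]]]
[[[-31.1,-17.9,2.4,-0.1225],[-10.0,-1.0,-0.0,-0.0003],[0,0,0,0],[0,0,0,0],[0,0,0,0],[0,0,0,0],[0,0,0,0],[0,0,0,0],[0,0,0,0],[0,0,0,0]]]
end [ 0.42 -0.29  0.2 ] -84.0 
[[[-28.5,25.6,3.7,-0.1243],[-31.5,21.8,3.6,-0.1243],[-34.0,17.8,3.7,-0.1243],[-35.8,13.4,3.6,-0.1243],[-37.3,8.9,3.7,-0.1243],[-38.1,4.2,3.6,-0.1243],[-38.3,-0.6,3.7,-0.1243],[-38.0,-5.3,3.7,-0.1243],[-37.0,-10.0,3.6,-0.1243],[-35.5,-14.4,3.7,-0.1243]]]
end [ 0.405 -0.305  0.19 ] -90.0
```

>>> {"op": "servo_tool", "data": {"series": [[[-28.5,25.5,3.5,-0.124],[-31.5,22,3.5,-0.124],[-34,18,3.5,-0.124],[-36,13.5,3.5,-0.124],[-37.5,9,3.5,-0.124],[-38,4,3.5,-0.124],[-38.5,-0.5,3.5,-0.124],[-38,-5.5,3.5,-0.124],[-37,-10,3.5,-0.124],[-35.5,-14.5,3.5,-0.124]]]}}

```text
t: 2.53
eef_pos: [0.4065, -0.3029, 0.1918]
ee_rot: [-3.141, -0.0, -1.568]
force: [0.4, -0.6, -0.0]
width: 0.0876
gripper_force: 0.0
```

Run:
```python
from h import *
st()
im=save("wrist","e.png")
for n,z in(("hook_grip",.02),("plate",.018),("tape_mid",.019),("boat_mid",.08)):
    r=trace("wrist",n)
    for d in r[:1]:
        ys,xs=np.nonzero(d["mask"]); X=wz(np.c_[xs,ys],z)[:,:2]; c=X.mean(0)
        u=np.linalg.svd(X-c,full_matrices=False)[2][0]; s=(X-c)@u
        print(n,round(d["conf"],2),len(xs),"pix",xs.mean().round(),ys.mean().round(),"c",c.round(4),"mid",((X.max(0)+X.min(0))/2).round(4),"ang",np.degrees(np.arctan2(u[1],u[0])).round(2),"ends",(c+u*s.min()).round(4),(c+u*s.max()).round(4))
o,_=wray([[0,0]]);print(o)
```

```text
t 2.53 p [ 0.4065 -0.3029  0.1918] r [-3.141 -0.    -1.568] F [ 0.4 -0.6 -0. ] w 0.0876 q [-0.252  0.108 -0.404  0.    -1.058  0.255]
hook_grip 0.71 1525 pix 324.0 203.0 c [ 0.3965 -0.2781] mid [ 0.392  -0.2386] ang 101.42 ends [ 0.4088 -0.3393] [ 0.3682 -0.1382]
plate 0.57 5098 pix 188.0 220.0 c [ 0.5608 -0.2577] mid [ 0.5613 -0.2472] ang -168.17 ends [ 0.6289 -0.2434] [ 0.5015 -0.2701]
tape_mid 0.65 1731 pix 143.0 153.0 c [ 0.6124 -0.3452] mid [ 0.6135 -0.3441] ang -172.3 ends [ 0.6486 -0.3403] [ 0.5786 -0.3497]
[ 0.40474157 -0.38478247  0.35019713]
```

View pics/e.png

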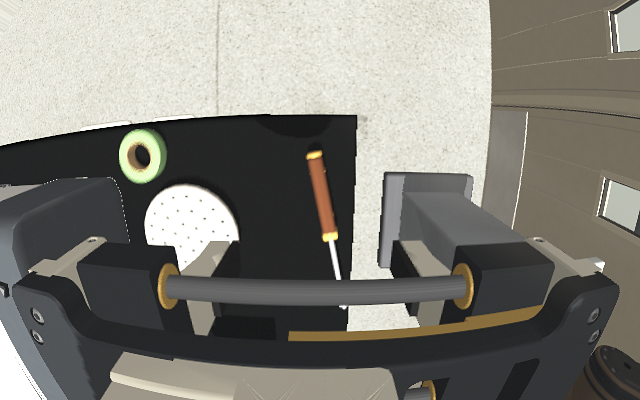

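The wrist picture shows the hook handle from (314,153) at the rear to the ferrule (331,238), with the rod running on to (345,305). The tape and the plate are upper left.

Run:
```python
from h import *
im=eyes.grab_frame("wrist"); d=trace("wrist","hook_grip")[0]["mask"]
ys,xs=np.nonzero(d); X=wz(np.c_[xs,ys],.02)[:,:2]
h=X[X[:,1]<-.25]; c=h.mean(0);u=np.linalg.svd(h-c,full_matrices=False)[2][0];u*=np.sign(u[1]);s=(h-c)@u
print("handle",c,np.degrees(np.arctan2(u[1],u[0])),c+u*s.min(),c+u*s.max(), np.ptp((h-c)@[-u[1],u[0]]))
print(wz([(314,152),(306,154),(323,152),(324,240),(338,237),(343,300)],.020).round(4))
p=plan
```

```text
Traceback (most recent call last):
IndexError: list index out of range
```

Run:
```python
from h import *
r=[]
for _ in range(3):
    im=eyes.grab_frame("wrist"); r=trace("wrist","hook_grip")
    if r: break
if r:
    d=r[0]["mask"]; ys,xs=np.nonzero(d); X=wz(np.c_[xs,ys],.02)[:,:2]
    h=X[X[:,1]<-.25]; c=h.mean(0);u=np.linalg.svd(h-c,full_matrices=False)[2][0];u*=np.sign(u[1]);s=(h-c)@u
    print("handle",c,np.degrees(np.arctan2(u[1],u[0])),c+u*s.min(),c+u*s.max(), np.ptp((h-c)@[-u[1],u[0]]))
print(wz([(314,152),(306,154),(323,152),(324,240),(338,237)],.020).round(4),wz([(343,300)],.020).round(4))
```

```text
handle [ 0.39789951 -0.29673494] 101.45307618401463 [ 0.40681006 -0.34071602] [ 0.38820988 -0.24890841] 0.017403816011247783
[[ 0.4051 -0.3415  0.02  ]
 [ 0.4137 -0.3394  0.02  ]
 [ 0.3955 -0.3414  0.02  ]
 [ 0.3941 -0.2393  0.02  ]
 [ 0.3778 -0.243   0.02  ]] [[ 0.369  -0.1539  0.02  ]]
```

```bash
python3 -c "
from h import *
plan((.5223,.003,.235,-88.6,9),(.5223,.003,.216,-88.6,1),(.5223,.003,.146,-88.6,7),(.5223,.003,.2,-88.6,3))"
```

```text
[[[-34.3,-12.8,-4.8,-0.0033],[-34.4,-13.0,-4.8,-0.0033],[-34.2,-13.0,-4.9,-0.0033],[-34.2,-13.2,-4.8,-0.0033],[-34.2,-13.2,-4.8,-0.0033],[-34.1,-13.4,-4.8,-0.0033],[-34.1,-13.5,-4.9,-0.0033],[-34.1,-13.6,-4.8,-0.0033],[-34.0,-13.8,-4.8,-0.0033],[0.0,0.0,19.0,-0.0001]]]
[[[0.0,0.0,10.0,0.0],[0.0,0.0,10.0,0.0],[0.0,0.0,10.0,0.0],[0.0,0.0,10.0,0.0],[0.0,0.0,10.0,0.0],[0.0,0.0,10.0,0.0],[0.0,0.0,10.0,0.0],[0.0,0.0,-18.0,0.0],[0.0,0.0,-18.0,0.0],[0.0,0.0,-18.0,0.0]]]
end [0.5223 0.003  0.2   ] -88.6
```

>>> {"op": "servo_tool", "data": {"series": [[[-34,-13,-5,-0.003],[-34,-13,-5,-0.003],[-34,-13,-5,-0.003],[-34,-13,-5,-0.003],[-34,-13.5,-5,-0.003],[-34,-13.5,-5,-0.003],[-34,-13.5,-5,-0.003],[-34,-13.5,-5,-0.003],[-35,-14,-4,-0.006],[0,0,19,0]]], "claw": 1}}

```text
t: 3.82
eef_pos: [0.528, 0.0074, 0.2204]
ee_rot: [-3.133, 0.001, -1.541]
force: [1.4, 0.1, 0.7]
width: 0.0264
gripper_force: 0.0
```

Run:
```python
from h import *
st(); im=save("side","f1.png"); im2=save("scene","f2.png")
A=cv2.resize(im[100:230,270:400],None,fx=3,fy=3); B=cv2.resize(im2[105:225,225:355],(390,390))
save("x","f.png",np.hstack([A,B]))
```

```text
t 3.82 p [0.528  0.0074 0.2204] r [-3.133e+00  1.000e-03 -1.541e+00] F [1.4 0.1 0.7] w 0.0264 q [ 0.387  0.116 -0.326  0.002 -1.121 -0.359]
```

View pics/f.png

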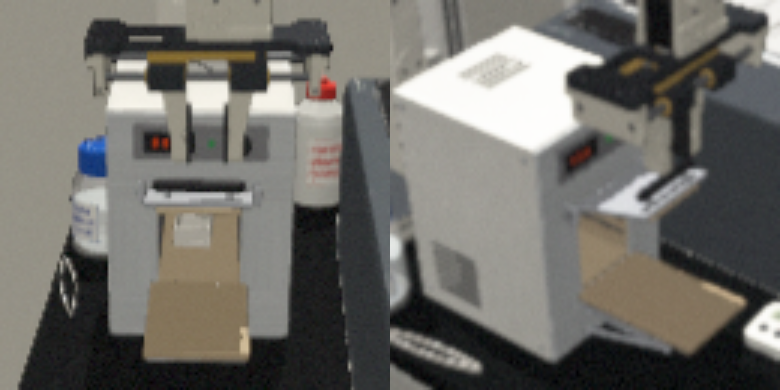

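Fingers stand above the bar (side (205,160), scene (665,170) in the crop). Press down.

>>> {"op": "servo_tool", "data": {"series": [[[0,0,10,0],[0,0,10,0],[0,0,10,0],[0,0,10,0],[0,0,10,0],[0,0,11,0],[0,0,10,0],[0,0,0,0],[0,0,0,0],[0,0,-20,0]]]}}

```text
t: 4.75
eef_pos: [0.5207, 0.003, 0.1624]
ee_rot: [3.135, -0.001, -1.545]
force: [-0.3, -0.2, -0.2]
width: 0.0002
gripper_force: 0.0
```

Run:
```python
from h import *
st(); im=eyes.grab_frame("side"); im2=eyes.grab_frame("scene")
A=cv2.resize(im[100:230,270:400],None,fx=3,fy=3); B=cv2.resize(im2[105:225,225:355],(390,390))
save("x","g.png",np.hstack([A,B]))
# hook grasp 
r=np.array([.4065,-.341]); u=np.array([np.cos(np.radians(101.5)),np.sin(np.radians(101.5))])
g=r+u*.003; print(g, 101.5-180)
plan((*(g+[0.03,.12]),.2,-78.5,9),(*g,.09,-78.5,4),(*g,.004,-78.5,4))
```

```text
t 4.75 p [0.5207 0.003  0.1624] r [ 3.135e+00 -1.000e-03 -1.545e+00] F [-0.3 -0.2 -0.2] w 0.0002 q [ 3.820e-01  1.630e-01 -4.110e-01 -1.000e-03 -1.003e+00 -3.550e-01]
[ 0.4059019  -0.33806023] -78.5
[[[24.4,10.5,-3.5,-0.0192],[24.1,11.0,-3.6,-0.0192],[24.0,11.5,-3.5,-0.0192],[23.7,11.9,-3.5,-0.0192],[23.5,12.4,-3.6,-0.0192],[23.2,12.8,-3.5,-0.0192],[23.0,13.3,-3.5,-0.0192],[22.7,13.7,-3.6,-0.0192],[22.5,14.2,-3.5,-0.0192],[27.9,13.3,27.5,-0.0001]]]
[[[27.9,13.3,27.5,-0.0001],[27.9,13.4,27.5,-0.0001],[27.9,13.3,27.5,-0.0001],[0.0,-0.0,21.5,0.0],[0.0,-0.0,21.5,0.0],[0.0,-0.0,21.5,0.0],[0.0,-0.0,21.5,0.0],[0,0,0,0],[0,0,0,0],[0,0,0,0]]]
end [ 0.4059 -0.3381  0.004 ] -78.49
```

View pics/g.png

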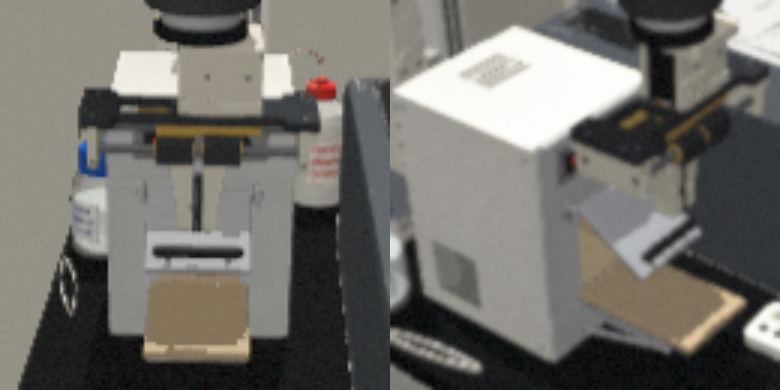

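The door is now about two thirds raised: the bar is at (198,252) in the side crop and the flap slopes down with a gap to the shelf. Go and grasp the hook at the rear of its handle.

>>> {"op": "servo_tool", "data": {"series": [[[24,10.5,-3.5,-0.019],[24,11,-3.5,-0.019],[24,11.5,-3.5,-0.019],[24,12,-3.5,-0.019],[23.5,12.5,-3.5,-0.019],[23,13,-3.5,-0.019],[23,13.5,-3.5,-0.019],[22.5,13.5,-3.5,-0.019],[22.5,14,-3.5,-0.019],[28,13.5,27.5,0]]], "claw": -1}}

```text
t: 5.68
eef_pos: [0.429, -0.2496, 0.1751]
ee_rot: [-3.132, -0.005, -1.37]
force: [3.3, -0.6, 0.1]
width: 0.0613
gripper_force: 0.0
```

>>> {"op": "servo_tool", "data": {"series": [[[28,13.5,27.5,0],[28,13.5,27.5,0],[28,13.5,27.5,0],[0,0,15,0],[0,0,15,0],[0,0,0,0],[0,0,0,0],[0,0,0,0],[0,0,0,0],[0,0,0,0]]]}}

```text
t: 6.52
eef_pos: [0.4037, -0.338, 0.0583]
ee_rot: [-3.14, -0.001, -1.372]
force: [0.6, 0.2, -0.1]
width: 0.0874
gripper_force: 0.0
```

Run:
```python
from h import *
st()
for _ in range(3):
    im=eyes.grab_frame("wrist"); r=trace("wrist","hook_grip")
    if r: break
if r:
    d=r[0]["mask"]; ys,xs=np.nonzero(d); X=wz(np.c_[xs,ys],.02)[:,:2]; s0=telemetry.get_state()["eef_pos"][:2]
    h=X[X[:,1]<-.25]; c=h.mean(0);u=np.linalg.svd(h-c,full_matrices=False)[2][0];u*=np.sign(u[1]);s=(h-c)@u
    print(r[0]["conf"],len(xs),"handle",c,np.degrees(np.arctan2(u[1],u[0])),c+u*s.min(),c+u*s.max(),"tcp along/side",(s0-c)@u-s.min(),(s0-c)@[-u[1],u[0]])
plan((.4059,-.3381,.004,-78.5,5))
```

```text
t 6.52 p [ 0.4037 -0.338   0.0583] r [-3.140e+00 -1.000e-03 -1.372e+00] F [ 0.6  0.2 -0.1] w 0.0874 q [-0.324  0.291 -0.528  0.    -0.749  0.523]
0.66 1843 handle [ 0.39976353 -0.30608058] 101.54611766659741 [ 0.40756695 -0.34427823] [ 0.38830968 -0.25001414] tcp along/side 0.0070167115903331315 0.002800071651690966
[[[0.1,-0.5,10.8,-0.0004],[0.1,-0.5,10.8,-0.0004],[0.2,-0.4,10.8,-0.0004],[0.1,-0.5,10.8,-0.0004],[0.1,-0.5,10.8,-0.0004],[0,0,0,0],[0,0,0,0],[0,0,0,0],[0,0,0,0],[0,0,0,0]]]
end [ 0.4059 -0.3381  0.004 ] -78.5
```

>>> {"op": "servo_tool", "data": {"series": [[[2,-2.5,14,0],[0,0,14,0],[0,0,14,0],[0,0,12,0],[0,0,0,0],[0,0,0,0],[0,0,0,0],[0,0,0,0],[0,0,0,0],[0,0,0,0]]]}}

```text
t: 7.45
eef_pos: [0.406, -0.3397, 0.0038]
ee_rot: [-3.14, -0.001, -1.373]
force: [-0.9, -0.4, -0.5]
width: 0.0872
gripper_force: 0.0
```

>>> {"op": "servo_tool", "data": {"series": [[[0,0,0,0],[0,0,0,0],[0,0,0,0],[0,0,0,0],[0,0,0,0],[0,0,0,0],[0,0,0,0],[0,0,0,0],[0,0,0,0],[0,0,0,0]]], "claw": 1, "grip_force": 50}}

```text
t: 8.28
eef_pos: [0.4056, -0.3395, 0.003]
ee_rot: [3.142, 0.0, -1.373]
force: [-0.2, 0.4, 0.3]
width: 0.0264
gripper_force: 0.0
```

>>> {"op": "servo_tool", "data": {"series": [[[0,0,0,0],[0,0,0,0],[0,0,0,0],[0,0,0,0],[0,0,-5,0],[0,0,-15,0],[0,0,-20,0],[0,0,-20,0],[0,0,-20,0],[0,0,-17,0]]]}}

```text
t: 9.12
eef_pos: [0.4057, -0.3396, 0.1018]
ee_rot: [-3.141, -0.001, -1.373]
force: [0.8, 0.2, -0.9]
width: 0.0148
gripper_force: 50.0
```

Run:
```python
from h import *
s=st(); print(s["gripper_force"])
e=np.array(s["eef_pos"]); a=s["ee_rot"][2]+np.pi; u=np.array([np.cos(a),np.sin(a),0])
tip=e+.1955*u+[0,0,-.003]; print("pred tip",tip)
for n in("scene","side"):
    im=eyes.grab_frame(n); print(n,"predtip px",proj(n,tip), "rodtop", proj(n,tip+[0,0,.02]))
    r=trace(n,"hook_grip")
    if r:
        d=r[0]["mask"]; ys,xs=np.nonzero(d); X=onz(n,np.c_[xs,ys],e[2]+.0175); t=(X-e)@u; print(r[0]["conf"],len(xs),"far end along",t.max(), t.min(), X[t.argmax()]); 
        i=t>.11; q=np.polyfit(t[i],(X[i]-e)@[-u[1],u[0],0],1); print("slope/off",q)
    y,x=proj(n,tip)[0][::-1].astype(int)
    save(n,"t_%s.png"%n,im)
ims=[]
for n in("scene","side"):
    im=cv2.imread("pics/t_%s.png"%n); y,x=proj(n,e+.1*u)[0][::-1].astype(int); ims.append(cv2.resize(im[max(0,y-50):y+50,x-50:x+50],(400,400),interpolation=cv2.INTER_CUBIC)); print(x-50,y-50)
cv2.imwrite("pics/i.png",np.hstack(ims))
```

```text
t 9.12 p [ 0.4057 -0.3396  0.1018] r [-3.141e+00 -1.000e-03 -1.373e+00] F [ 0.8  0.2 -0.9] w 0.0148 q [-0.326  0.239 -0.475  0.    -0.856  0.524]
49.98297572135925
pred tip [ 0.36717132 -0.1479142   0.09876839]
scene predtip px [[327.85005194 238.97510953]] rodtop [[327.7699465 232.7903423]]
0.47 177 far end along 0.20090681221189327 0.07193634368355212 [ 0.36195783 -0.14344637  0.11926839]
slope/off [ 0.07166202 -0.01291081]
side predtip px [[265.32295091 223.502944  ]] rodtop [[264.86816028 215.87510513]]
0.67 1717 far end along -0.022256947001887146 -0.1355772923455656 [ 0.55467622 -0.3323654   0.11926839]Traceback (most recent call last):
  File "<stdin>", line 10, in <module>
    raise TypeError("expected non-empty vector for x")
TypeError: expected non-empty vector for x
```

```bash
python3 -c "
from h import *
plan((.5180,-.25,.088,-88.6,5),(.5155,-.05,.085,-88.6,9),(.5152,-.048,.0965,-88.6,2),(.5150,-.024,.0965,-88.6,4))"
```

```text
[[[-13.1,-25.5,2.5,0.0347],[-14.0,-25.1,2.5,0.0347],[-14.9,-24.6,2.5,0.0347],[-15.7,-24.0,2.5,0.0347],[-16.5,-23.5,2.5,0.0347],[-22.2,-0.3,0.3,-0.0],[-22.3,-0.2,0.4,-0.0],[-22.2,-0.3,0.3,-0.0],[-22.2,-0.3,0.3,-0.0],[-22.2,-0.2,0.4,-0.0]]]
[[[-22.3,-0.3,0.3,-0.0],[-22.2,-0.2,0.3,-0.0],[-22.2,-0.3,0.4,-0.0],[-22.2,-0.3,0.3,-0.0],[-1.0,0.1,-5.7,-0.0],[-1.0,0.2,-5.8,-0.0],[-6.0,-0.1,0.0,-0.0],[-6.0,-0.1,0.0,-0.0],[-6.0,-0.1,0.0,-0.0],[-6.0,-0.1,0.0,-0.0]]]
end [ 0.515  -0.024   0.0965] -88.61
```

>>> {"op": "servo_tool", "data": {"series": [[[-13,-25.5,2.5,0.035],[-14,-25,2.5,0.035],[-15,-24.5,2.5,0.035],[-15.5,-24,2.5,0.035],[-16.5,-23.5,2.5,0.034],[-22,0,0.5,0],[-22,0,0.5,0],[-22,0,0.5,0],[-22,0,0.5,0],[-22,0,0.5,0]]]}}

```text
t: 10.15
eef_pos: [0.514, -0.1394, 0.0837]
ee_rot: [3.139, 0.0, -1.547]
force: [0.0, 0.8, -1.2]
width: 0.0148
gripper_force: 50.0
```

Run:
```python
from h import *
s=st()
im=eyes.grab_frame("side"); im2=eyes.grab_frame("scene")
A=cv2.resize(im[130:230,290:390],None,fx=4,fy=4,interpolation=cv2.INTER_CUBIC); B=cv2.resize(im2[125:225,255:355],None,fx=4,fy=4,interpolation=cv2.INTER_CUBIC)
save("x","i.png",np.hstack([A,B]))
plan((.5153,-.05,.085,-88.6,4),(.5152,-.048,.0965,-88.6,2),(.5150,-.024,.0965,-88.6,4))
```

```text
t 10.15 p [ 0.514  -0.1394  0.0837] r [ 3.139  0.    -1.547] F [ 0.   0.8 -1.2] w 0.0148 q [ 0.103  0.269 -0.484 -0.    -0.82  -0.079]
[[[-22.0,-0.9,-0.3,0.0004],[-22.1,-0.8,-0.3,0.0004],[-22.0,-0.8,-0.2,0.0004],[-22.0,-0.9,-0.3,0.0004],[-1.0,0.0,-5.8,0.0],[-1.0,0.1,-5.7,0.0],[-6.0,-0.1,-0.0,0.0],[-6.0,-0.1,-0.0,0.0],[-6.0,-0.1,-0.0,0.0],[-6.0,-0.1,-0.0,0.0]]]
end [ 0.515  -0.024   0.0965] -88.6
```

View pics/i.png

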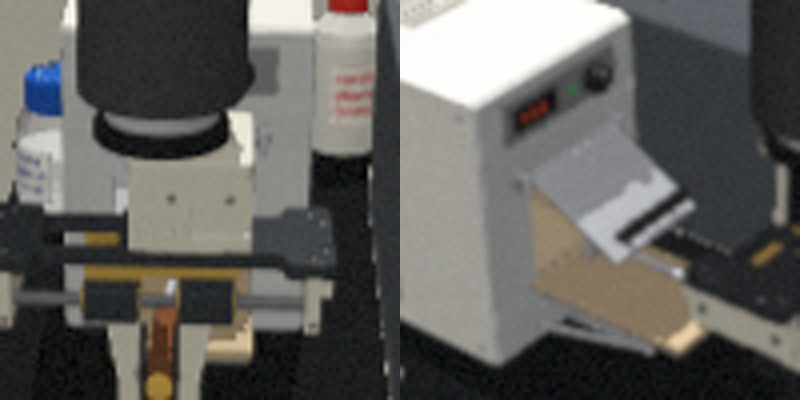

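The rod passes cleanly under the flap (scene crop (660,265)), and the handle is held straight in the fingers (side (158,345)). Going in.

>>> {"op": "servo_tool", "data": {"series": [[[-22,-0.5,0,0],[-22,-0.5,0,0],[-22,-0.5,0,0],[-22,-0.5,0,0],[-1,0,-6,0],[-1,0,-6,0],[-6,0,0,0],[-6,0,0,0],[-6,0,0,0],[-4,0,0,0]]]}}

```text
t: 11.08
eef_pos: [0.5143, -0.0282, 0.0968]
ee_rot: [3.141, -0.0, -1.547]
force: [0.5, -0.2, -0.7]
width: 0.0153
gripper_force: 50.0
```

Run:
```python
from h import *
s=st(); print(s["moment"])
```

```text
t 11.08 p [ 0.5143 -0.0282  0.0968] r [ 3.141 -0.    -1.547] F [ 0.5 -0.2 -0.7] w 0.0153 q [ 0.327  0.224 -0.509 -0.    -0.837 -0.303]
[-0.06487168  0.09183877 -0.03768605]
```

>>> {"op": "servo_tool", "data": {"series": [[[-1.5,0,0,0],[-1.5,0,0,0],[-1.5,0,0,0],[-1,0,0,0],[-1,0,0,0],[-1,0,0,0],[-1,0,0,0],[-1,0,0,0],[0,0,0,0],[0,0,0,0]]]}}

```text
t: 11.92
eef_pos: [0.5143, -0.0189, 0.0971]
ee_rot: [-3.142, 0.0, -1.547]
force: [-0.5, 1.0, -0.8]
width: 0.0153
gripper_force: 50.0
```

>>> {"op": "servo_tool", "data": {"series": [[[-1,0,0,0],[-1,0,0,0],[-1,0,0,0],[-1,0,0,0],[-0.5,0,0,0],[-0.5,0,0,0],[0,0,0,0],[0,0,0,0],[0,0,0,0],[0,0,0,0]]]}}

```text
t: 12.75
eef_pos: [0.5141, -0.0139, 0.097]
ee_rot: [3.142, 0.0, -1.547]
force: [-0.2, -0.4, -0.4]
width: 0.0152
gripper_force: 50.0
```

Run:
```python
from h import *
s=st(); print(s["moment"])
im=eyes.grab_frame("scene");  r=recognise("scene","door_bar"); print(r[:1])
im=im[125:225,255:355]; cv2.imwrite("pics/j.png",cv2.resize(im[:,:,::-1],None,fx=5,fy=5,interpolation=cv2.INTER_CUBIC))
```

```text
t 12.75 p [ 0.5141 -0.0139  0.097 ] r [ 3.142  0.    -1.547] F [-0.2 -0.4 -0.4] w 0.0152 q [ 0.355  0.223 -0.511 -0.    -0.837 -0.331]
[-0.01323331  0.11478932  0.02411063]
[{'position': [0.5223, 0.0769, 0.1658], 'conf': 0.6}]
```

>>> {"op": "servo_tool", "data": {"series": [[[-1,0,0,0],[-1,0,0,0],[-1,0,0,0],[0,0,2,0],[0,0,2,0],[0,0,2,0],[0,0,2,0],[0,0,2,0],[0,0,2,0],[0,0,2,0]]]}}

```text
t: 13.68
eef_pos: [0.514, -0.0109, 0.0828]
ee_rot: [3.141, -0.0, -1.547]
force: [0.0, 0.7, -0.3]
width: 0.0151
gripper_force: 50.0
```

Run:
```python
from h import *
s=st(); print(s["moment"])
```

```text
t 13.68 p [ 0.514  -0.0109  0.0828] r [ 3.141 -0.    -1.547] F [ 0.   0.7 -0.3] w 0.0151 q [ 0.361  0.241 -0.527 -0.    -0.803 -0.337]
[-0.05221352  0.07793864 -0.0072591 ]
```

>>> {"op": "servo_tool", "data": {"series": [[[4,0,0,0],[8,0,0,0],[12,0,0,0],[14,0,0,0],[16,0,0,0],[16,0,0,0],[16,0,0,0],[16,0,0,0],[16,0,0,0],[16,0,0,0]]]}}

```text
t: 14.52
eef_pos: [0.517, -0.1467, 0.0832]
ee_rot: [-3.141, 0.0, -1.547]
force: [-0.1, 0.7, -0.1]
width: 0.0152
gripper_force: 50.0
```

>>> {"op": "servo_tool", "data": {"series": [[[16,0,0,0],[14,0,0,0],[12,0,0,0],[10,0,0,0],[8,0,0,0],[6,0,0,0],[5,0,0,0],[4,0,0,0],[3,0,0,0],[0,0,0,0]]]}}

```text
t: 15.35
eef_pos: [0.5192, -0.2231, 0.0831]
ee_rot: [-3.142, -0.0, -1.547]
force: [-1.1, 0.3, -0.6]
width: 0.0148
gripper_force: 50.0
```

Run:
```python
from h import *
s=st()
im=eyes.grab_frame("side"); m=recognise("side","boat_mid"); print(m[:2])
im2=eyes.grab_frame("scene"); m=recognise("scene","boat_mid"); print(m[:2])
A=cv2.resize(im[130:230,290:390],None,fx=4,fy=4,interpolation=cv2.INTER_CUBIC); B=cv2.resize(im2[125:225,265:365],None,fx=4,fy=4,interpolation=cv2.INTER_CUBIC)
save("x","k.png",np.hstack([A,B]))
```

```text
t 15.35 p [ 0.5192 -0.2231  0.0831] r [-3.142 -0.    -1.547] F [-1.1  0.3 -0.6] w 0.0148 q [-0.059  0.315 -0.416  0.    -0.839  0.083]
[]
[{'position': [0.5169, 0.0037, 0.0787], 'conf': 0.75}]
```

View pics/k.png

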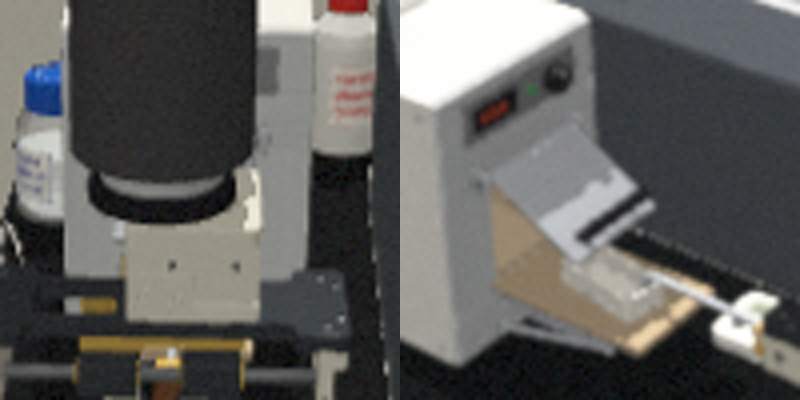

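The boat is out on the shelf (scene crop (615,275)), upright with the hook tip in its outer end. I'll draw it 14 mm further, lift the hook out and lay it back.

```bash
python3 -c "
from h import *
s=(.5192,-.2231,.0831,-88.63)
plan((.51955,-.2371,.0831,-88.63,4),(.5195,-.235,.087,-88.63,1),(.5195,-.235,.14,-88.63,4),(.4056,-.3395,.09,-78.67,6),(.4056,-.3395,.03,-78.67,3),(.4056,-.3395,.0035,-78.67,4),start=s)"
```

```text
[[[3.5,-0.0,-0.0,-0.0],[3.5,-0.0,-0.0,-0.0],[3.5,-0.0,-0.0,-0.0],[3.5,-0.0,-0.0,-0.0],[-2.1,-0.0,-3.9,-0.0],[0.0,-0.0,-13.3,-0.0],[0.0,-0.0,-13.2,-0.0],[0.0,-0.0,-13.2,-0.0],[0.0,-0.0,-13.3,-0.0],[17.0,19.4,8.3,-0.029]]]
[[[16.3,19.9,8.4,-0.029],[15.9,20.3,8.3,-0.029],[15.2,20.8,8.3,-0.029],[14.6,21.2,8.4,-0.029],[13.9,21.7,8.3,-0.029],[0.0,-0.0,20.0,0.0001],[0.0,-0.0,20.0,0.0001],[0.0,-0.0,20.0,0.0001],[0.0,-0.0,6.6,-0.0],[0.0,-0.0,6.6,-0.0]]]
[[[0.0,-0.0,6.7,-0.0],[0.0,-0.0,6.6,-0.0],[0,0,0,0],[0,0,0,0],[0,0,0,0],[0,0,0,0],[0,0,0,0],[0,0,0,0],[0,0,0,0],[0,0,0,0]]]
end [ 0.4056 -0.3395  0.0035] -78.68
```

>>> {"op": "servo_tool", "data": {"series": [[[3,0,0,0],[5,0,0,0],[4,0,0,0],[2,0,0,0],[-2,0,-4,0],[0,0,-13,0],[0,0,-13,0],[0,0,-13,0],[0,0,-14,0],[17,19.5,8.5,-0.029]]]}}

```text
t: 16.38
eef_pos: [0.5054, -0.252, 0.1362]
ee_rot: [-3.133, -0.003, -1.515]
force: [1.0, -1.1, -0.4]
width: 0.0148
gripper_force: 50.0
```

>>> {"op": "servo_tool", "data": {"series": [[[16.5,20,8.5,-0.029],[16,20.5,8,-0.029],[15,21,8.5,-0.029],[14.5,21,8.5,-0.029],[14,21.5,8,-0.029],[0,0,20,0],[0,0,20,0],[0,0,20,0],[0,0,6.5,0],[0,0,6.5,0]]]}}

```text
t: 17.22
eef_pos: [0.405, -0.3394, 0.0166]
ee_rot: [3.141, 0.0, -1.373]
force: [0.2, -0.7, -0.7]
width: 0.0152
gripper_force: 50.0
```

Run:
```python
from h import *
s=st()
for n in("scene","side"):
    im=eyes.grab_frame(n); m=recognise(n,"boat_mid"); print([(np.round(d["position"],4),d["conf"]) for d in m[:2]])
    t=trace(n,"boat_mid")
    for d in t[:1]:
        ys,xs=np.nonzero(d["mask"]); X=onz(n,np.c_[xs,ys],.085)[:,:2]; print(n,d["conf"],len(xs),X.min(0),X.max(0),X.mean(0))
plan((.4056,-.3395,.0035,-78.67,3))
```

```text
t 17.22 p [ 0.405  -0.3394  0.0166] r [ 3.141  0.    -1.373] F [ 0.2 -0.7 -0.7] w 0.0152 q [-0.326  0.357 -0.559  0.    -0.656  0.524]
[(array([ 0.5181, -0.0077,  0.0799]), 0.63)]
scene 0.6 305 [ 0.47935971 -0.05007181] [0.5433594  0.03854356] [ 0.51110561 -0.00779926]
[(array([ 0.5182, -0.0029,  0.0788]), 0.61), (array([0.5254, 0.0882, 0.1629]), 0.45)]
side 0.77 266 [ 0.49908174 -0.06857103] [0.54153104 0.03590402] [ 0.52090028 -0.01869086]
[[[-0.1,0.2,4.9,0.0002],[-0.1,0.1,4.8,0.0002],[-0.0,0.2,4.9,0.0002],[0,0,0,0],[0,0,0,0],[0,0,0,0],[0,0,0,0],[0,0,0,0],[0,0,0,0],[0,0,0,0]]]
end [ 0.4056 -0.3395  0.0035] -78.67
```

>>> {"op": "servo_tool", "data": {"series": [[[0,0,5,0],[0,0,4,0],[0,0,2.5,0],[0,0,1.5,0],[0,0,0,0],[0,0,0,0],[0,0,0,0],[0,0,0,0],[0,0,0,0],[0,0,0,0]]]}}

```text
t: 18.35
eef_pos: [0.4054, -0.3394, 0.0041]
ee_rot: [-3.141, -0.0, -1.373]
force: [0.4, 0.7, -0.8]
width: 0.0148
gripper_force: 50.0
```

>>> {"op": "servo_tool", "data": {"series": [[[0,0,0,0],[0,0,0,0],[0,0,0,0],[0,0,0,0],[0,0,0,0],[0,0,0,0],[0,0,-20,0],[0,0,-30,0],[0,0,-40,0],[0,0,-40,0]]], "claw": -1, "grip_force": 20}}

```text
t: 19.18
eef_pos: [0.4044, -0.3391, 0.135]
ee_rot: [3.14, 0.001, -1.373]
force: [1.1, -0.2, -0.4]
width: 0.0763
gripper_force: 0.0
```

Run:
```python
from h import *
s=st()
im=eyes.grab_frame("scene"); t=trace("scene","hook_grip"); print(t[0]["conf"] if t else None)
if t:
    ys,xs=np.nonzero(t[0]["mask"]); print(onz("scene",np.c_[xs,ys],.02).mean(0),len(xs))
plan((.5220,.006,.19,-88.6,10),(.5220,.006,.152,-88.6,3),(.5220,.006,.125,-88.6,4),(.5220,.006,.16,-88.6,3))
```

```text
t 19.18 p [ 0.4044 -0.3391  0.135 ] r [ 3.140e+00  1.000e-03 -1.373e+00] F [ 1.1 -0.2 -0.4] w 0.0763 q [-0.326  0.2   -0.436 -0.    -0.937  0.524]
0.8
[ 0.38600232 -0.26748741  0.02      ] 520
[[[-31.8,-18.0,-4.9,0.0175],[-32.1,-17.4,-4.9,0.0175],[-32.4,-16.8,-4.9,0.0175],[-32.8,-16.3,-5.0,0.0175],[-32.9,-15.7,-4.9,0.0175],[-33.3,-15.1,-4.9,0.0175],[-33.5,-14.5,-4.9,0.0175],[-33.8,-13.9,-4.9,0.0175],[-34.0,-13.4,-4.9,0.0175],[-34.2,-12.7,-4.9,0.0175]]]
[[[-0.0,-0.0,12.7,-0.0],[-0.0,-0.0,12.6,-0.0],[-0.0,-0.0,12.7,-0.0],[-0.0,-0.0,6.7,-0.0],[-0.0,-0.0,6.8,-0.0],[-0.0,-0.0,6.7,-0.0],[-0.0,-0.0,6.8,-0.0],[-0.0,-0.0,-11.7,-0.0],[-0.0,-0.0,-11.7,-0.0],[-0.0,-0.0,-11.6,-0.0]]]
end [0.522 0.006 0.16 ] -88.61
```

>>> {"op": "servo_tool", "data": {"series": [[[-32,-18,-5,0.0175],[-32,-17.5,-5,0.0175],[-32.5,-17,-5,0.0175],[-33,-16.5,-5,0.0175],[-33,-15.5,-5,0.0175],[-33,-15,-5,0.0175],[-33.5,-14.5,-5,0.0175],[-34,-14,-5,0.0175],[-34,-13.5,-5,0.0175],[-34,-12.5,-5,0.0175]]], "claw": 1}}

```text
t: 20.12
eef_pos: [0.5191, 0.0099, 0.1845]
ee_rot: [-3.141, 0.0, -1.548]
force: [-0.3, -0.2, -1.2]
width: 0.0268
gripper_force: 0.0
```

>>> {"op": "servo_tool", "data": {"series": [[[0,0,8,0],[0,0,14,0],[0,0,14,0],[0,0,8,0],[0,0,7,0],[0,0,7,0],[0,0,7,0],[0,0,0,0],[0,0,-20,0],[0,0,-25,0]]]}}

```text
t: 20.95
eef_pos: [0.5172, 0.0071, 0.1626]
ee_rot: [3.136, -0.002, -1.549]
force: [0.6, 0.3, 0.4]
width: 0.0004
gripper_force: 0.0
```

Run:
```python
from h import *
s=st()
im=eyes.grab_frame("side"); save("side","l_.png",im)
im2=eyes.grab_frame("scene")
A=cv2.resize(im[130:230,290:390],None,fx=4,fy=4,interpolation=cv2.INTER_CUBIC); B=cv2.resize(im2[125:225,265:365],None,fx=4,fy=4,interpolation=cv2.INTER_CUBIC)
save("x","l.png",np.hstack([A,B]))
```

```text
t 20.95 p [0.5172 0.0071 0.1626] r [ 3.136e+00 -2.000e-03 -1.549e+00] F [0.6 0.3 0.4] w 0.0004 q [ 0.393  0.156 -0.419 -0.    -1.001 -0.371]
```

View pics/l.png

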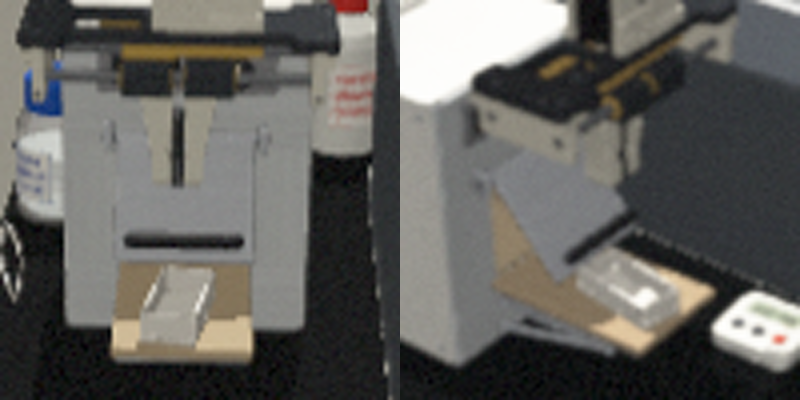

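The boat is upright on the shelf and the flap's edge is above its inner end. The side crop shows rim corners at about (141,316), (194,322), (214,270) and (167,266), so the boat is turned by some degrees. I compute its pose by fitting in both cameras.

Run:
```python
from h import *
from scipy.optimize import minimize
q=np.array([(141,316),(194,322),(214,270),(167,266)])/4+[290,130]
X=onz("side",q,.09)[:,:2]; print(X.round(4).tolist()); print("mid",X.mean(0),"ax",np.degrees(np.arctan2(*((X[2]+X[3]-X[0]-X[1])[::-1]))),np.linalg.norm((X[2]+X[3]-X[0]-X[1])/2),np.linalg.norm((X[1]+X[2]-X[0]-X[3])/2))
M={}
for n in("side","scene"):
    for _ in range(3):
        eyes.grab_frame(n); t=trace(n,"boat_mid"); t=[d for d in t if abs(onz(n,np.argwhere(d["mask"]).mean(0)[::-1],.08)[0][1])<.05]
        if t: M[n]=t[0]["mask"]; print(n,t[0]["conf"],M[n].sum()); break
def sil(n,p):
    c,s=np.cos(p[2]),np.sin(p[2]); P=[[p[0]+c*a*.036-s*b*.018,p[1]+s*a*.036+c*b*.018,z] for a in(-1,1) for b in(-1,1) for z in(.07,.09)]
    h=cv2.convexHull((proj(n,P)*16).astype(np.int32)); im=np.zeros((400,640),np.uint8); cv2.fillConvexPoly(im,h,1,shift=4); return im>0
for ns in (["side"],["scene"],["side","scene"]):
    ns=[n for n in ns if n in M]
    if not ns: continue
    f=lambda p:-sum((lambda S:(S&M[n]).sum()/(S|M[n]).sum())(sil(n,p)) for n in ns)
    best=min((minimize(f,[.518,y,a],method="Nelder-Mead",options=dict(initial_simplex=[[.518,y,a],[.526,y,a],[.518,y+.008,a],[.518,y,a+.15]])) for a in(1.4,1.6,1.75) for y in(-.01,0)),key=lambda r:r.fun); print(ns,best.x,np.degrees(best.x[2]),best.fun)
```

```text
[[0.5003, -0.0466], [0.5338, -0.0527], [0.5441, 0.0238], [0.5129, 0.0279]]
mid [ 0.52279203 -0.011903  ] ax 81.39728439016562 0.07632402127987879 0.03277775171398483
side 0.65 278
scene 0.86 323
['side'] [ 0.52031481 -0.00504321  1.45127315] 83.15182630955314 -0.8580246913580247
['scene'] [ 0.51717633 -0.00357348  1.37207245] 78.61396083511848 -0.9416909620991254
['side', 'scene'] [ 0.51844446 -0.0026018   1.35625717] 77.70781184739464 -1.7526145589651851
```

```bash
python3 -c "
from h import *
plan((.5172,-.015,.169,-94,2),(.517,-.015,.169,-100,4),(.517,-.015,.13,-100,4),(.517,-.015,.077,-100,6))"
```

```text
[[[11.3,0.8,-2.8,0.0462],[11.4,0.3,-2.7,0.0462],[0.0,0.1,-0.0,0.0262],[0.0,0.0,-0.0,0.0262],[0.0,0.1,-0.0,0.0262],[0.0,0.0,-0.0,0.0262],[0.0,0.0,9.7,-0.0],[0.0,0.0,9.8,-0.0],[0.0,0.0,9.7,-0.0],[0.0,0.0,9.8,-0.0]]]
[[[0.0,0.0,8.8,-0.0],[0.0,0.0,8.9,-0.0],[0.0,0.0,8.8,-0.0],[0.0,0.0,8.8,-0.0],[0.0,0.0,8.9,-0.0],[0.0,0.0,8.8,-0.0],[0,0,0,0],[0,0,0,0],[0,0,0,0],[0,0,0,0]]]
end [ 0.517 -0.015  0.077] -100.01
```

>>> {"op": "servo_tool", "data": {"series": [[[11.5,1,-3,0.046],[11.5,0,-3,0.046],[0,0,0,0.026],[0,0,0,0.026],[0,0,0,0.026],[0,0,0,0.026],[0,0,9,0],[0,0,10,0],[0,0,10,0],[0,0,10,0]]], "claw": -1, "grip_force": 15}}

```text
t: 22.08
eef_pos: [0.5173, -0.0154, 0.1294]
ee_rot: [3.14, -0.0, -1.744]
force: [-1.0, -0.3, 0.6]
width: 0.0615
gripper_force: 0.0
```

Run:
```python
from h import *
s=st()
for _ in range(3):
    im=eyes.grab_frame("wrist"); t=trace("wrist","boat_mid")
    if t: break
for d in t[:2]:
    ys,xs=np.nonzero(d["mask"]); X=wz(np.c_[xs,ys],.085)[:,:2]; print(d["conf"],len(xs),X.min(0),X.max(0),X.mean(0),"rect",cv2.minAreaRect((X*1000).astype(np.float32)))
plan((.517,-.015,.077,-100,7))
```

```text
t 22.08 p [ 0.5173 -0.0154  0.1294] r [ 3.14  -0.    -1.744] F [-1.  -0.3  0.6] w 0.0615 q [ 0.35   0.19  -0.465 -0.    -0.918 -0.523]
0.97 4717 [ 0.49385913 -0.04660641] [0.53892875 0.02866799] [ 0.51584523 -0.01121635] rect ((516.3025512695312, -9.136764526367188), (71.79852294921875, 37.01152801513672), 81.32402038574219)
0.37 4301 [ 0.56000541 -0.09555889] [ 0.61006472 -0.04412545] [ 0.58426319 -0.07025079] rect ((584.7938232421875, -69.68765258789062), (48.48472595214844, 50.300106048583984), 3.4229769706726074)
[[[-0.1,-0.1,7.4,0.0002],[-0.1,-0.1,7.3,0.0002],[-0.1,-0.0,7.4,0.0002],[-0.0,-0.1,7.3,0.0002],[-0.1,-0.1,7.4,0.0002],[-0.1,-0.1,7.3,0.0002],[-0.1,-0.1,7.4,0.0002],[0,0,0,0],[0,0,0,0],[0,0,0,0]]]
end [ 0.517 -0.015  0.077] -100.01
```

>>> {"op": "servo_tool", "data": {"series": [[[0,1.5,0,-0.02],[0,0,4,0],[0,0,8,0],[0,0,8,0],[0,0,8,0],[0,0,8,0],[0,0,8,0],[0,0,8,0],[0,0,0,0],[0,0,0,0]]]}}

```text
t: 23.02
eef_pos: [0.5161, -0.0149, 0.0784]
ee_rot: [3.14, -0.001, -1.724]
force: [0.4, 0.2, 0.2]
width: 0.0877
gripper_force: 0.0
```

>>> {"op": "servo_tool", "data": {"series": [[[0,0,0,0],[0,0,0,0],[0,0,0,0],[0,0,0,0],[0,0,0,0],[0,0,0,0],[0,0,0,0],[0,0,0,0],[0,0,0,0],[0,0,0,0]]], "claw": 1, "grip_force": 15}}

```text
t: 23.85
eef_pos: [0.5165, -0.0147, 0.0791]
ee_rot: [-3.142, -0.0, -1.724]
force: [-0.4, 0.5, 1.4]
width: 0.0354
gripper_force: 15.0
```

Run:
```python
from h import *
s=st(); print(s["gripper_force"])
for _ in range(2):
  for n in ("wrist","scene","side"):
    eyes.grab_frame(n); t=trace(n,"plate")
    for d in t[:1]:
        ys,xs=np.nonzero(d["mask"]); X=(wz(np.c_[xs,ys],.018) if n=="wrist" else onz(n,np.c_[xs,ys],.018))[:,:2]; e=cv2.minEnclosingCircle((X*1000).astype(np.float32)); print(n,d["conf"],len(xs),"mean",X.mean(0).round(4),"mid",((X.max(0)+X.min(0))/2).round(4),np.ptp(X,axis=0).round(3),e)
```

```text
t 23.85 p [ 0.5165 -0.0147  0.0791] r [-3.142 -0.    -1.724] F [-0.4  0.5  1.4] w 0.0354 q [ 0.352  0.25  -0.526  0.    -0.795 -0.505]
14.994588643312454
wrist 0.94 2329 mean [ 0.5749 -0.1868] mid [ 0.5741 -0.192 ] [0.094 0.042] ((574.0838623046875, -197.0290069580078), 49.41979217529297)
scene 0.77 1195 mean [ 0.5569 -0.2393] mid [ 0.5587 -0.2374] [0.132 0.128] ((558.96484375, -239.0371856689453), 67.23542022705078)
side 0.82 1781 mean [ 0.5655 -0.248 ] mid [ 0.5649 -0.2432] [0.128 0.139] ((565.9573974609375, -243.76336669921875), 71.05538940429688)
wrist 0.57 2303 mean [ 0.5751 -0.187 ] mid [ 0.5752 -0.1924] [0.093 0.042] ((575.2515869140625, -197.38323974609375), 49.19676971435547)
scene 0.61 1207 mean [ 0.5563 -0.2402] mid [ 0.5588 -0.2383] [0.133 0.13 ] ((557.9688720703125, -240.46759033203125), 68.31272888183594)
side 0.94 1788 mean [ 0.5656 -0.2484] mid [ 0.5659 -0.2457] [0.129 0.139] ((565.1300659179688, -245.036865234375), 70.28568267822266)
```

>>> {"op": "servo_tool", "data": {"series": [[[0,0,-2,0],[2,0,-2,0],[8,0,0,0],[12,0,0,0],[14,0,-2,0],[14,0,-10,0],[14,-5,-15,0],[14,-10,-15,0],[14,-10,-15,0],[10,-5,-10,0]]]}}

```text
t: 25.28
eef_pos: [0.5312, -0.1223, 0.1515]
ee_rot: [-3.14, -0.0, -1.724]
force: [-0.0, 0.9, -0.1]
width: 0.0358
gripper_force: 15.0
```

Run:
```python
from h import *
s=st(); print(s["gripper_force"])
for _ in range(2):
  for n in ("wrist",):
    eyes.grab_frame(n); t=trace(n,"plate")
    for d in t[:1]:
        m=d["mask"]; ys,xs=np.nonzero(m); X=wz(np.c_[xs,ys],.018)[:,:2]; e=cv2.minEnclosingCircle((X*1000).astype(np.float32)); print(n,d["conf"],len(xs),xs.min(),xs.max(),ys.min(),ys.max(),"mean",X.mean(0).round(4),"mid",((X.max(0)+X.min(0))/2).round(4),np.ptp(X,axis=0).round(3),e)
    t=trace(n,"boat_mid")
    for d in t[:1]:
        ys,xs=np.nonzero(d["mask"]); X=wz(np.c_[xs,ys],s["eef_pos"][2]+.01)[:,:2]; print("boat",d["conf"],len(xs),cv2.minAreaRect((X*1000).astype(np.float32)))
plan((.5620-.0009,-.2425-.0057,.10,-98.8,9),(.5620-.0009,-.2425-.0057,.060,-98.8,4),(.5620-.0009,-.2425-.0057,.0295,-98.8,6))
```

```text
t 25.28 p [ 0.5312 -0.1223  0.1515] r [-3.14  -0.    -1.724] F [-0.   0.9 -0.1] w 0.0358 q [ 0.134  0.208 -0.382  0.001 -0.979 -0.288]
14.995499700307846
wrist 0.89 13750 199 331 16 148 mean [ 0.5613 -0.2376] mid [ 0.5625 -0.2385] [0.128 0.128] ((562.6337890625, -238.3106689453125), 64.6844482421875)
boat 0.76 6096 ((530.30029296875, -114.76333618164062), (78.4047622680664, 35.89967346191406), 80.86809539794922)
boat 0.69 6217 ((529.2095947265625, -114.57054901123047), (77.0744857788086, 36.08840560913086), 81.48316955566406)
[[[13.5,-5.6,5.5,0.0],[13.6,-5.7,5.4,0.0],[13.5,-5.6,5.5,0.0],[13.5,-5.7,5.4,0.0],[13.5,-5.6,5.5,0.0],[13.6,-5.7,5.5,0.0],[13.5,-5.6,5.4,0.0],[13.5,-5.7,5.5,0.0],[13.5,-5.6,5.4,0.0],[0.0,-0.0,10.0,0.0]]]
[[[0.0,-0.0,10.0,0.0],[0.0,-0.0,10.0,0.0],[0.0,-0.0,10.0,0.0],[0.0,-0.0,5.1,0.0],[0.0,-0.0,5.1,0.0],[0.0,-0.0,5.1,0.0],[0.0,-0.0,5.1,0.0],[0.0,-0.0,5.0,0.0],[0.0,-0.0,5.1,0.0],[0,0,0,0]]]
end [ 0.5611 -0.2481  0.0295] -98.79
```

```bash
python3 -c "
from h import *
plan((.5625,-.2452,.09,-98.8,8),(.5625,-.2452,.045,-98.8,5),(.5625,-.2452,.0285,-98.8,7))"
```

```text
[[[14.8,-6.5,7.4,0.0],[14.8,-6.4,7.4,0.0],[14.9,-6.5,7.4,0.0],[14.8,-6.5,7.4,0.0],[14.8,-6.4,7.4,0.0],[14.8,-6.5,7.3,0.0],[14.8,-6.5,7.4,0.0],[14.9,-6.4,7.4,0.0],[-0.0,-0.0,9.0,0.0],[-0.0,-0.0,9.0,0.0]]]
[[[-0.0,-0.0,9.0,0.0],[-0.0,-0.0,9.0,0.0],[-0.0,-0.0,9.0,0.0],[-0.0,-0.0,2.4,0.0],[-0.0,-0.0,2.3,0.0],[-0.0,-0.0,2.4,0.0],[-0.0,-0.0,2.3,0.0],[-0.0,-0.0,2.4,0.0],[-0.0,-0.0,2.4,0.0],[-0.0,-0.0,2.3,0.0]]]
end [ 0.5624 -0.2452  0.0285] -98.79
```

>>> {"op": "servo_tool", "data": {"series": [[[15,-6.5,7.5,0],[15,-6.5,7.5,0],[15,-6.5,7.5,0],[15,-6.5,7.5,0],[15,-6.5,7.5,0],[15,-6.5,7.5,0],[15,-6.5,7.5,0],[13.5,-6,6.5,0],[0,0,9,0],[0,0,9,0]]]}}

```text
t: 26.42
eef_pos: [0.557, -0.245, 0.0705]
ee_rot: [3.13, 0.0, -1.725]
force: [-18.7, 0.2, 7.2]
width: 0.0357
gripper_force: 15.0
```

>>> {"op": "servo_tool", "data": {"series": [[[0,0,9,0],[0,0,9,0],[0,0,9,0],[0,0,3,0],[0,0,3,0],[0,0,3,0],[0,0,2,0],[0,0,2,0],[0,0,1.5,0],[0,0,0,0]]]}}

```text
t: 27.25
eef_pos: [0.557, -0.2441, 0.0294]
ee_rot: [3.131, 0.0, -1.724]
force: [-16.4, 0.7, 3.5]
width: 0.0363
gripper_force: 15.0
```

The gripper body touches the big instrument on the right (17 N in x). I back off, square up the yaw, and set down slightly less far right.

>>> {"op": "servo_tool", "data": {"series": [[[0,4,-4,0],[0,5,-4,0],[0,3,0,0],[0,0,0,-0.05],[0,0,0,-0.05],[0,0,0,-0.054],[0,0,0,0],[0,0,0,0],[0,0,0,0],[0,0,0,0]]]}}

```text
t: 28.08
eef_pos: [0.5516, -0.2431, 0.0396]
ee_rot: [-3.141, -0.0, -1.571]
force: [0.2, -0.2, -1.1]
width: 0.036
gripper_force: 15.0
```

Run:
```python
from h import *
s=st()
eyes.grab_frame("wrist")
t=trace("wrist","boat_mid")
for d in t[:1]:
    ys,xs=np.nonzero(d["mask"]); X=wz(np.c_[xs,ys],s["eef_pos"][2]+.01)[:,:2]; print("boat",d["conf"],len(xs),cv2.minAreaRect((X*1000).astype(np.float32)))
plan((.5590,-.2452,.036,-90,4),(.5590,-.2452,.0285,-90,4))
```

```text
t 28.08 p [ 0.5516 -0.2431  0.0396] r [-3.141 -0.    -1.571] F [ 0.2 -0.2 -1.1] w 0.036 q [-0.091  0.421 -0.371  0.    -0.778  0.091]
boat 0.63 6183 ((550.338623046875, -235.94110107421875), (77.76432037353516, 36.32096481323242), 89.75389099121094)
[[[0.5,-1.9,0.9,0.0001],[0.5,-1.8,0.9,0.0001],[0.5,-1.9,0.9,0.0001],[0.5,-1.8,0.8,0.0001],[0.0,-0.0,1.9,-0.0],[0.0,-0.0,1.9,-0.0],[0.0,-0.0,1.9,-0.0],[0.0,-0.0,1.8,-0.0],[0,0,0,0],[0,0,0,0]]]
end [ 0.559  -0.2452  0.0285] -90.0
```

>>> {"op": "servo_tool", "data": {"series": [[[0.5,-2,1,0],[0.5,-2,1,0],[0.5,-2,1,0],[0.5,-1,1,0],[0,0,2,0],[0,0,2,0],[0,0,1.5,0],[0,0,1.5,0],[0,0,0.5,0],[0,0,0,0]]]}}

```text
t: 29.02
eef_pos: [0.5584, -0.2452, 0.0279]
ee_rot: [3.141, 0.0, -1.57]
force: [0.1, -0.1, -1.2]
width: 0.036
gripper_force: 15.0
```

>>> {"op": "servo_tool", "data": {"series": [[[0,0,0.3,0],[0,0,0.3,0],[0,0,0.3,0],[0,0,0.3,0],[0,0,0,0],[0,0,0,0],[0,0,0,0],[0,0,0,0],[0,0,0,0],[0,0,0,0]]]}}

```text
t: 29.85
eef_pos: [0.5586, -0.2453, 0.0271]
ee_rot: [-3.141, -0.0, -1.57]
force: [-1.1, 1.3, 5.3]
width: 0.036
gripper_force: 15.0
```

>>> {"op": "servo_tool", "data": {"series": [[[0,0,0,0],[0,0,0,0],[0,0,0,0],[0,0,0,0],[0,0,0,0],[0,0,0,0],[0,0,-5,0],[0,0,-10,0],[0,0,-20,0],[0,0,-30,0]]], "claw": -1}}

```text
t: 30.68
eef_pos: [0.557, -0.2449, 0.0911]
ee_rot: [3.137, 0.001, -1.57]
force: [0.2, -0.9, -1.2]
width: 0.0871
gripper_force: 0.0
```

Run:
```python
from h import *
s=st()
for _ in range(2):
  eyes.grab_frame("wrist")
  for k,z in(("boat_mid",.036),("plate",.018)):
    t=trace("wrist",k)
    for d in t[:1]:
        ys,xs=np.nonzero(d["mask"]); X=wz(np.c_[xs,ys],z)[:,:2]; print(k,d["conf"],len(xs),cv2.minAreaRect((X*1000).astype(np.float32)))
```

```text
t 30.68 p [ 0.557  -0.2449  0.0911] r [ 3.137e+00  1.000e-03 -1.570e+00] F [ 0.2 -0.9 -1.2] w 0.0871 q [-0.094  0.37  -0.307 -0.001 -0.898  0.095]
plate 0.71 13411 ((567.4823608398438, -243.70541381835938), (131.01304626464844, 121.29769897460938), 0.490411639213562)
boat_mid 0.86 4390 ((554.9136352539062, -237.9474639892578), (36.17628479003906, 75.72749328613281), 0.015411396510899067)
plate 0.73 13387 ((560.1558227539062, -244.03262329101562), (125.59127807617188, 120.34871673583984), 2.9703731536865234)
```

```bash
python3 -c "
from h import *
plan((.535,-.20,.12,-89,4),(.5228,-.045,.12,-88.6,6),(.5226,-.038,.075,-88.6,5),(.5218,-.005,.075,-88.6,5))"
```

```text
[[[-11.3,5.8,-7.0,-0.0042],[-11.3,5.7,-7.0,-0.0042],[-11.3,5.7,-7.1,-0.0042],[-11.4,5.7,-7.0,-0.0042],[-25.9,1.6,0.0,-0.0011],[-25.8,1.5,0.0,-0.0011],[-25.9,1.5,0.0,-0.0011],[-25.9,1.5,0.0,-0.0011],[-25.8,1.5,0.0,-0.0011],[-25.9,1.4,0.0,-0.0011]]]
[[[-1.4,0.0,9.0,-0.0],[-1.4,0.0,9.0,-0.0],[-1.4,0.0,9.0,-0.0],[-1.4,0.0,9.0,-0.0],[-1.4,0.0,9.0,-0.0],[-6.6,0.0,0.0,-0.0],[-6.6,0.0,0.0,-0.0],[-6.6,0.0,0.0,-0.0],[-6.6,0.0,0.0,-0.0],[-6.6,0.0,0.0,-0.0]]]
end [ 0.5218 -0.005   0.075 ] -88.61
```

>>> {"op": "servo_tool", "data": {"series": [[[-11,6,-7,-0.004],[-11,6,-7,-0.004],[-11.5,5.5,-7,-0.004],[-11.5,5.5,-7,-0.004],[-26,1.5,0,-0.001],[-26,1.5,0,-0.001],[-26,1.5,0,-0.001],[-26,1.5,0,-0.001],[-26,1.5,0,-0.001],[-26,1.5,0,-0.002]]], "claw": 1}}

```text
t: 31.82
eef_pos: [0.5224, -0.0426, 0.1207]
ee_rot: [-3.141, 0.0, -1.546]
force: [1.0, -0.1, -0.7]
width: 0.0265
gripper_force: 0.0
```

>>> {"op": "servo_tool", "data": {"series": [[[0,0,9,0],[0,0,9,0],[0,0,9,0],[0,0,9,0],[0,0,8,0],[-7,0,0,0],[-7,0,0,0],[-7,0,0,0],[-7,0,0,0],[-7,0,0,0]]]}}

```text
t: 32.65
eef_pos: [0.5226, -0.0087, 0.0763]
ee_rot: [-3.141, 0.0, -1.547]
force: [-0.8, -0.6, 0.4]
width: 0.0003
gripper_force: 0.0
```

Run:
```python
from h import *
s=st()
for n in("scene","side"):
    eyes.grab_frame(n); print([(np.round(d["position"],3),d["conf"]) for d in recognise(n,"door_bar")[:2]])
plan((.5210,.026,.076,-88.6,10))
```

```text
t 32.65 p [ 0.5226 -0.0087  0.0763] r [-3.141  0.    -1.547] F [-0.8 -0.6  0.4] w 0.0003 q [ 0.359  0.262 -0.516  0.    -0.791 -0.335]
[(array([0.523, 0.07 , 0.157]), 0.76)]
[(array([0.497, 0.026, 0.113]), 0.73)]
[[[-3.5,0.1,0.0,0.0],[-3.5,0.0,0.0,0.0],[-3.6,0.1,0.0,0.0],[-3.5,0.0,0.0,0.0],[-3.5,0.1,0.0,0.0],[-3.5,0.0,0.1,0.0],[-3.5,0.1,-0.0,0.0],[-3.6,0.0,-0.0,0.0],[-3.5,0.1,-0.0,0.0],[-3.5,0.1,-0.0,0.0]]]
end [0.521 0.026 0.076] -88.57
```

>>> {"op": "servo_tool", "data": {"series": [[[-3.5,0,0,0],[-3.5,0,0,0],[-3.5,0,0,0],[-3.5,0,0,0],[-3.5,0,0,0],[-3.5,0,0,0],[-3,0,0,0],[-2,0,0,0],[-2,0,0,0],[-2,0,0,0]]]}}

```text
t: 33.68
eef_pos: [0.5173, 0.0162, 0.0728]
ee_rot: [3.132, -0.005, -1.549]
force: [-0.8, -12.4, -10.8]
width: 0.0003
gripper_force: 5.9
```

>>> {"op": "servo_tool", "data": {"series": [[[-1,0,0,0],[-1,0,0,0],[-1,0,0,0],[-1,0,0,0],[-1,0,0,0],[-1,0,0,0],[0,0,0,0],[0,0,0,0],[0,0,0,0],[0,0,0,0]]]}}

```text
t: 34.52
eef_pos: [0.5195, 0.0251, 0.0747]
ee_rot: [3.137, -0.002, -1.548]
force: [-1.6, -5.4, -4.8]
width: 0.0005
gripper_force: 2.5
```

>>> {"op": "servo_tool", "data": {"series": [[[-1,0,0,0],[-1,0,0,0],[-1,0,0,0],[-1,0,0,0],[-1,0,0,0],[-1,0,0,0],[0,0,0,0],[0,0,0,0],[0,0,0,0],[0,0,0,0]]]}}

```text
t: 35.35
eef_pos: [0.5211, 0.0323, 0.0758]
ee_rot: [3.141, -0.0, -1.547]
force: [-2.2, -3.0, -2.2]
width: 0.0004
gripper_force: 1.8
```

Run:
```python
from h import *
st()
for n in("scene","side"):
    eyes.grab_frame(n); print([(np.round(d["position"],3),d["conf"]) for d in recognise(n,"door_bar")[:2]])
```

```text
t 35.35 p [0.5211 0.0323 0.0758] r [ 3.141 -0.    -1.547] F [-2.2 -3.  -2.2] w 0.0004 q [ 0.438  0.262 -0.517 -0.    -0.792 -0.414]
[(array([0.489, 0.06 , 0.096]), 0.41)]
[(array([0.518, 0.059, 0.094]), 0.84)]
```

>>> {"op": "servo_tool", "data": {"series": [[[-1,0,0,0],[-1,0,0,0],[-1,0,0,0],[-1,0,0,0],[-1,0,0,0],[-1,0,0,0],[0,0,0,0],[0,0,0,0],[0,0,0,0],[0,0,0,0]]]}}

```text
t: 36.38
eef_pos: [0.5214, 0.0371, 0.0757]
ee_rot: [3.141, -0.002, -1.547]
force: [4.8, -12.6, -6.4]
width: 0.0005
gripper_force: 6.2
```

>>> {"op": "servo_tool", "data": {"series": [[[-1,0,0,0],[-1,0,0,0],[-1,0,0,0],[-1,0,0,0],[0,0,0,0],[0,0,0,0],[0,0,0,0],[0,0,0,0],[0,0,0,0],[0,0,0,0]]]}}

```text
t: 37.22
eef_pos: [0.5211, 0.0391, 0.075]
ee_rot: [3.14, -0.004, -1.548]
force: [11.7, -26.5, -14.9]
width: 0.0002
gripper_force: 13.1
```

>>> {"op": "servo_tool", "data": {"series": [[[2,0,0,0],[6,0,0,0],[20,0,-5,0],[30,0,-20,0],[30,0,-20,0],[40,0,-5,0],[40,0,0,0],[20,0,0,0],[0,0,0,0],[0,0,0,0]]]}}

```text
t: 38.05
eef_pos: [0.5266, -0.1463, 0.1265]
ee_rot: [-3.139, 0.0, -1.549]
force: [-0.5, 1.1, 0.6]
width: 0.0004
gripper_force: 0.0
```

Run:
```python
from h import *
st()
fx={"scene":(.5138,.1821,1.588),"side":(.5206,.1787,1.599)}
for n in("scene","side"):
    im=eyes.grab_frame(n); save(n,"z_%s.png"%n,im)
    print(n,[(np.round(d["position"],3),round(d["conf"],2)) for d in recognise(n,"door_bar")[:2]])
    for d in trace(n,"door_bar")[:2]: 
        ys,xs=np.nonzero(d["mask"]); print("mask",d["conf"],len(xs),xs.mean(),ys.mean(),ys.min(),ys.max(),xs.min(),xs.max())
    p=fx[n];c,s=np.cos(p[2]),np.sin(p[2])
    g=cv2.cvtColor(im,cv2.COLOR_RGB2GRAY).astype(float)
    w=lambda m:[p[0]+c*m[0]-s*m[1],p[1]+s*m[0]+c*m[1],m[2]]
    # darkness along the bar's expected front-face, per angle
    for th in np.arange(-.06,.5,.06):
        P=[]
        for y in np.linspace(-.03,.03,25):
            for r,o in ((.077,.0225),(.074,.021),(.080,.021),(.077,.017)):
                P.append(w((-.103-r*np.sin(th)-o*np.cos(th),y,.161-r*np.cos(th)+o*np.sin(th))))
        q=np.float32(proj(n,P)); v=cv2.remap(g.astype(np.float32),q[:,:1],q[:,1:],cv2.INTER_LINEAR)
        print(round(th,2),round(float(v.mean()),1),q.mean(0).round(1))
```

```text
t 38.05 p [ 0.5266 -0.1463  0.1265] r [-3.139  0.    -1.549] F [-0.5  1.1  0.6] w 0.0004 q [ 0.087  0.236 -0.41  -0.    -0.922 -0.065]
scene [(array([0.517, 0.077, 0.124]), 0.92), (array([ 0.561, -0.236,  0.029]), 0.29)]
mask 0.71 656 298.5990853658537 175.03658536585365 155 193 287 311
-0.06 52.3 [303.4 187.9]
0.0 78.2 [304.6 188.1]
0.06 99.7 [305.8 188.2]
0.12 110.8 [306.9 188.3]
0.18 112.4 [308.  188.3]
0.24 108.8 [309.1 188.1]
0.3 103.6 [310.2 187.9]
0.36 98.3 [311.2 187.6]
0.42 93.0 [312.2 187.3]
0.48 87.8 [313.1 186.8]
side [(array([0.494, 0.079, 0.109]), 0.64)]
mask 0.41 54 328.1666666666667 173.77777777777777 162 194 319 352
-0.06 72.4 [336.4 193.9]
0.0 83.6 [336.4 194.3]
0.06 92.1 [336.4 194.6]
0.12 96.9 [336.4 194.7]
0.18 98.2 [336.3 194.8]
0.24 96.8 [336.3 194.7]
0.3 91.6 [336.3 194.5]
0.36 83.1 [336.3 194.3]
0.42 72.6 [336.3 193.9]
0.48 59.1 [336.3 193.4]
```

Run:
```python
from h import *
for n in("scene","side"):
    eyes.grab_frame(n)
    for k in("boat_mid","plate","timer_mid","tape_mid","hook_grip","tweezers_mid"):
        print(n,k,[(np.round(d["position"],3),round(d["conf"],2)) for d in recognise(n,k)[:2]])
im=cv2.imread("pics/z_scene.png"); g=cv2.cvtColor(im,cv2.COLOR_BGR2GRAY)[178:200,290:322]; print(g)
```

```text
scene boat_mid [(array([ 0.564, -0.239,  0.029]), 0.57)]
scene plate [(array([ 0.541, -0.249,  0.02 ]), 0.77), (array([ 0.608, -0.067,  0.018]), 0.17)]
scene timer_mid [(array([ 0.608, -0.064,  0.016]), 0.66)]
scene tape_mid [(array([ 0.611, -0.338,  0.021]), 0.73)]
scene hook_grip [(array([ 0.394, -0.276,  0.021]), 0.81)]
scene tweezers_mid [(array([0.378, 0.214, 0.006]), 0.62)]
side boat_mid [(array([ 0.559, -0.239,  0.024]), 0.81)]
side plate [(array([ 0.576, -0.256,  0.016]), 0.72)]
side timer_mid [(array([ 0.62 , -0.072,  0.017]), 0.61)]
side tape_mid [(array([ 0.622, -0.356,  0.016]), 0.58)]
side hook_grip [(array([ 0.395, -0.284,  0.024]), 0.57)]
side tweezers_mid [(array([ 0.621, -0.352,  0.018]), 0.34)]
[[101 101 104 101 100 104 100 101  97 101 100 104 100 101  99  98 102 101
  102 105 114 120 119 116  89  73  72  54  56  53  51  53]
 [101 102 102 104 101 100  99  99  98  99 102 101  99  97  99 101 101  97
   96 102 109 114 117 114  88  65  62  50  65  66  55  53]
 [109 105 103 103 105 101 102 102 103  99 100 101  99  99  99 100 100 102
   93  87  83  89 110 116  86  41  31 
[... 1848 characters left out ...]
8 118 115 116 117 117 119 118 118]
 [119 114 116 116 116 114 116 117 115 117 117 115 117 120 118 118 118 119
  118 118 116 120 118 118 118 117 117 119 121 118 115 117]
 [116 116 121 119 116 119 116 118 118 119 116 118 116 118 118 120 114 119
  119 116 120 117 118 118 118 117 117 116 118 118 119 117]
 [115 110 118 118 118 119 117 116 118 119 119 121 118 116 115 118 116 116
  119 115 117 116 116 119 115 120 119 117 117 118 117 122]
 [107 100 111 117 115 121 118 120 114 117 116 120 118 114 116 118 121 118
  117 116 118 117 116 118 117 119 117 118 116 115 122 130]
 [107 102 105 103 109 116 114 122 118 119 121 118 117 120 118 115 117 117
  116 116 113 115 118 115 117 115 117 117 117 124 154 174]]
```

The bar's image sits at the shut position, the full 26 N was carried by the fingers on the bar (so the door is at its stop), and the bystanders are unmoved. Handing in.

```bash
python3 -c "
from h import *
print(ticket.job_done())"
```

```text
the job is handed in; nothing more can be done
None
```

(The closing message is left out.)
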